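Scoop new potatoes into the air fryer and shut it

ROBOT

A 7-joint arm with a two-finger parallel gripper is mounted at the origin on the work surface. World frame = base frame: x ahead of the robot, y to its left, z up, the work surface at z = 0. Lengths are in m, angles in rad, forces in N, time in s.
With the tool pointing down it reaches from about 0.4 to 0.875 m from the base axis. Payload 19.3 kg.
Tool frame: the origin (TCP) lies at the very end of the fingers, on their centre line; the grasp point (between the pads) lies 19 mm behind it; z points along the fingers, y is the line along which they close (so a half turn about z gives the same grasp; the last joint's range is limited). The gripper opens to 85 mm and grips with 20 to 120 N. Pads are 22 mm wide; open, the fingers measure 114 mm over their backs; the gripper's body (76 mm by 85 mm) begins 54 mm behind the grasp point. The pads swing forward as they close: fully open they stand 13 mm farther back than shut.
Start: joints at [1.224, 0.521, -0.036, 1.599, 0.021, 1.021, -0.113], TCP at [0.171, -0.601, 0.231] pointing down, gripper open.
Joint ranges: [-2.91, 2.91], [-0.3, 2.13], [-1.5, 1.42], [0.17, 2.43], [-1.26, 4.41], [0.16, 1.93], [-2.52, 2.52]. Speed limits (rad/s): [1.89, 1.89, 2.39, 2.39, 3.01, 3.01, 3.01].

INTERFACE

Orientations are given as [roll, pitch, yaw] about the fixed x, y, z axes, in that order (R = Rz(yaw) Ry(pitch) Rx(roll)).
In Python, from workcell import observe, grab_frame, job_done gives the robot as it stands.
- The arm moves only by the tool move_arm, never from a script. Its argument "plan" is a list that holds one entry, the list of rows, each a list of 7 numbers: the shift along the tool's x, y, z each as a share of 0.02 m, from -1 to 1, then the turn, a rotation vector about the tool's x, y, z each as a share of 6 degrees, from -1 to 1, then the opening, from -1 (shut) to 1 (fully open). A call has exactly 10 rows; each row shifts and turns the commanded pose from where the row before left it, along the tool's axes as they then stand; what a row does not reach is not made up. A row lasts 1/10 s, in which the tool goes at most 50 mm and 8.59 degrees, less where a joint would pass 70% of its speed; a pose out of reach is approached as far as the arm can. A call with a number of a shift or a turn outside -1 to 1 is refused whole. A call with a gripper value outside its range is refused whole. The fingers move at their own pace and stop on an object; "grip_force" is the grip in N (left out, the last holds). Time passes only in rows, so rows that do not move let the fingers close, or fill a call up. It gives the time, the measured TCP pose, the force, the opening and the grip force at its end, in the units of the state.
- observe(): the state, without advancing time (a new reading comes with each control period).
- grab_frame(name): name is "side" or "top" or "wrist"; returns a dict with "color" (400x640x3 uint8, red, green, blue), "intrinsics" (3x3 intrinsics, pixels), "position" and "orientation" of the camera in the world; the wrist camera has in their place "tool_from_camera" (4x4, takes a point from camera to tool coordinates, whose origin is the TCP and whose axes are the flange's). Camera axes: x right, y down, z forward; pixel columns grow to the right and rows downward; lengths in m; the calibration is good to about 2 mm. A picture is of the moment at which its call begins: read the wrist's pose just before it. There is no depth.
- job_done(): hands the job in; it is judged then, once.
The state is a dict: "clock": time; "qpos": joint angles; "qd": joint speeds; "joint_efforts": joint torques, N m; "position": TCP position; "tool_rot": TCP orientation; "force": force on the tool from outside, world axes, zero at the start; "moment": the same for the moment, N m; "grip_width": finger opening in m; "finger_force": force on a finger pad.
Only numpy, scipy, OpenCV 4.12 (cv2) and the standard library are available. Lean on these libraries where they do the work, as an engineer would, in place of code of your own. Each camera call takes 0.05 s, during which the arm holds its last target. There are 200 camera calls.

TASK

With the red-handled scoop from the wooden board, scoop potatoes out of the blue roasting tin and tip at least four of the five into the air fryer's open basket. Put the scoop back on the board, standing flat on its underside, then push the basket fully shut. Do not touch the potatoes with the gripper, do not let any end up on the worktop, and do not move the pepper mill or the blue salt jar.

Things in the scene. Friction and masses are not known exactly. Their poses are not given: they have to be found in the camera images.
- tin: Blue roasting tin, fixed. Outside 324 x 132 x 55 mm with its end ledges, inside 124 mm wide, 292 mm long at the top, floor and walls 4 mm thick. Near end upright (inside at x = -146 mm); far end slopes up at 60 degrees from the floor at x = +117 mm. Origin: centre of underside; x along its length, away from the robot, z up. The potatoes start in its far half, the near half is empty.
- board: Wooden board, 250 x 150 x 14 mm, fixed. Origin: centre of its underside; x along its length, z up. The scoop starts on it.
- scoop: Aluminium scoop, red handle, 0.14 to 0.24 kg, 207 mm long. Bowl floor 110 x 112 mm, 3 mm thick, open in front and on top; inside 106 mm wide; back wall 45 mm high, sides 45 mm, sloping to nothing in the front half. Origin: centre of the floor's underside; x towards the lip (lip x = +55 mm, back wall -55 mm), z up. A 22 mm wide post on the back wall (rear face x = -64 mm) rises to the handle.
- scoop_grip (a point): Middle of the scoop's handle: a level flat-sided bar 22 mm wide, 22 mm high, x = -60 to -152 mm from the scoop's origin; this point is at x = -100 mm, 85 mm above the scoop's underside. Axes as the scoop's.
- basket (a joint): How far the fryer's basket is pulled out, m: 0 fully shut, 0.22 fully out. It slides with about 2.5 N of friction plus some damping and stays where left.
- basket_floor (a point): Centre of the inside floor of the fryer's basket; moves with it. Open dark steel box, inside 210 x 210 mm, rim 85 mm above this point; its steel front panel has its top 103 mm above, outer face 124 mm in front of this point. x points into the fryer (the way it slides shut), z up. With the basket out by q, its uncovered part runs from x = -105 mm to x = q - 115 mm, where the fryer's front stands.
- fryer: Black and steel air fryer, fixed: 280 mm wide, 300 mm deep, 300 mm high; its basket slides out of the lower front; above 170 mm from the worktop its front is solid. Origin: centre of underside; front face at x = -150 mm, x points to its back, z up.
- basket_handle (a point): Middle of the basket's black handle bar, 110 mm wide across, 18 mm thick, 26 mm high, 44 mm in front of the basket's steel front panel (centre to face), 90 mm above the worktop. Axes as basket_floor: x is the direction to push to shut it.
- potato1: New potato, pale brown, 37 x 32 x 32 mm, 20 to 45 g, loose. Origin: its middle.
- potato2: New potato, pale brown, 37 x 32 x 32 mm, 20 to 45 g, loose. Origin: its middle.
- potato3: New potato, pale brown, 37 x 32 x 32 mm, 20 to 45 g, loose. Origin: its middle.
- potato4: New potato, pale brown, 37 x 32 x 32 mm, 20 to 45 g, loose. Origin: its middle.
- potato5: New potato, pale brown, 37 x 32 x 32 mm, 20 to 45 g, loose. Origin: its middle.
- mill: Dark wooden pepper mill, 56 mm wide, 145 mm high, loose bystander. Origin: centre of underside.
- salt: Blue salt jar, 60 mm wide, 70 mm high, loose bystander. Origin: centre of underside.

How it is judged:
By the outcome, as a careful person would: the job done as asked, in the order asked, and still so for the second after the job is handed in, with the robot touching nothing.
It also fails if it takes over 72 s, if anything falls off the work surface, if the arm or the gripper's body presses on something with over 40 N, if the wrist force passes 120 N, or if a joint passes its speed limit or range.

## Working session

There is one attempt and no reset: what is moved stays moved. The work goes in short steps, Python scripts to look and compute and a tool call to move; the robot and the scene stay as the last step left them, time stands still between calls to the robot, and variables do not carry over. Pictures are saved under pics/ and viewed, at most 10 in all, crops included, and the job is handed in when it is done.

Besides the shell and the picture viewer there is one more tool, called after "Emit:" by a JSON object that holds its "api" and its "payload". move_arm: Moves the arm, as the interface text tells. Shift numbers are shares of 0.02 m and turn numbers shares of 6 degrees, none past 1 either way. Its arguments: {"type":"object","properties":{"plan":{"type":"array"},"grip_force":{"type":"number"}},"required":["plan"]}

```bash
mkdir -p pics; ls; python3 - <<'E'
from workcell import observe, grab_frame
import cv2,pickle
s=observe();print(s)
F={}
for n in ("side","top","wrist"):
    f=grab_frame(n);F[n]=f;cv2.imwrite(f"pics/{n}0.png",f["color"][:,:,::-1])
    print(n,{k:v for k,v in f.items() if k!="color"})
pickle.dump((s,F),open("f0.pkl","wb"))
E
```

```text
pics
{'clock': 0.0, 'qpos': array([ 1.22380149,  0.52200747, -0.03630248,  1.59999532,  0.0212037 ,
        1.02108988, -0.11282333]), 'qd': array([-4.79961796e-04,  2.22837466e-03,  1.68199026e-03,  1.08750597e-03,
        6.04687977e-04,  1.11172824e-03,  7.83009232e-05]), 'joint_efforts': array([-7.10916847e-04, -9.27078724e+01,  1.97996624e+00, -3.69930840e+01,
        1.79626647e-02,  7.87854544e-03,  1.62579863e-05]), 'position': array([ 0.17065624, -0.60090757,  0.23073463]), 'tool_rot': array([-3.14048166e+00,  9.46714147e-05,  2.76741683e-01]), 'force': array([ 0.05999491, -0.01285862,  0.59495974]), 'moment': array([-0.02391047, -0.04624735,  0.03923063]), 'finger_force': 0.0, 'grip_width': 0.08516903458129894}
side {'intrinsics': array([[441.65913673,   0.        , 311.33290602],
       [  0.        , 441.65913673, 203.6525775 ],
       [  0.        ,   0.        ,   1.        ]]), 'position': array([ 0.19899905, -0.81508776,  0.77937354]), 'orientation': array([-2.16451352e+00,  1.48076966e-03, -4.51954614e-01])}
top {'intrinsics': array([[491.30306673,   0.        , 319.00264305],
       [  0.        , 491.30306673, 201.29837913],
       [  0.        ,   0.        ,   1.        ]]), 'position': array([0.39605523, 0.12905503, 1.43698532]), 'orientation': array([-2.97609766e+00, -1.01730579e-03, -1.57521802e+00])}
wrist {'intrinsics': array([[323.51642009,   0.        , 321.76132606],
       [  0.        , 323.51642009, 203.8136528 ],
       [  0.        ,   0.        ,   1.        ]]), 'tool_from_camera': array([[ 6.20710049e-04, -9.65908865e-01, -2.58881592e-01,
         6.57352873e-02],
       [ 9.99999757e-01,  6.81577207e-04, -1.45362086e-04,
        -1.10269904e-03],
       [ 3.16854320e-04, -2.58881439e-01,  9.65909054e-01,
        -1.42297592e-01],
       [ 0.00000000e+00,  0.00000000e+00,  0.00000000e+00,
         1.00000000e+00]])}
```

View pics/top0.png

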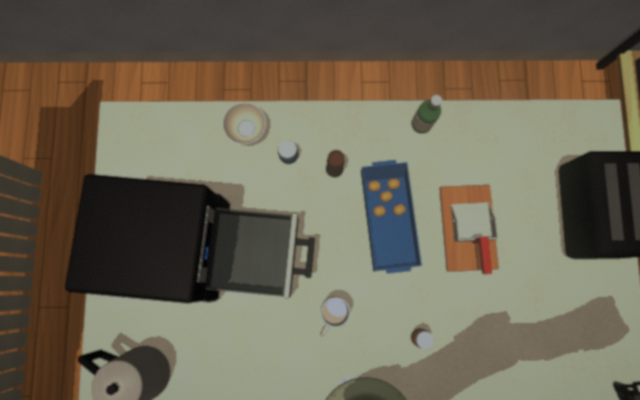

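View pics/side0.png

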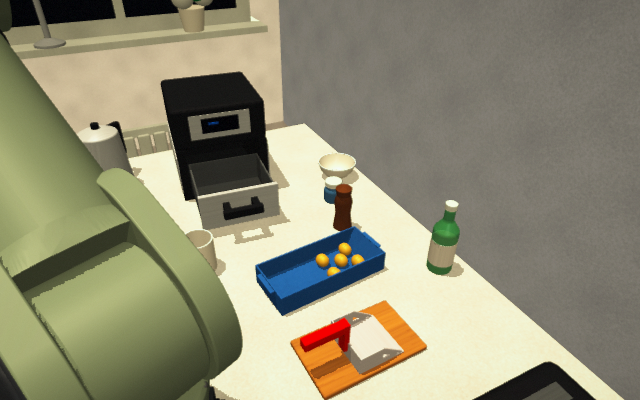

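The top view shows the fryer on the left (basket out to the right, handle at about (305,257)), the tin from (384,165) to (398,270) with five potatoes in its upper half, and the board from (442,186) to (497,270) with the red handle at (485,255). The side view shows the same things, with the handle at (325,337).

```bash
cat > h.py <<'E'
import numpy as np,cv2
from scipy.spatial.transform import Rotation as R
def cam(f,s=None):
    K=f["intrinsics"]
    if "position" in f: return K,R.from_euler('xyz',f["orientation"]).as_matrix(),np.array(f["position"])
    T=np.eye(4);T[:3,:3]=R.from_euler('xyz',s["tool_rot"]).as_matrix();T[:3,3]=s["position"]
    T=T@f["tool_from_camera"];return K,T[:3,:3],T[:3,3]
def ray(c,px): 
    d=c[1]@np.linalg.solve(c[0],[px[0],px[1],1.]);return c[2],d/np.linalg.norm(d)
def plane(c,px,z):
    o,d=ray(c,px);return o+d*(z-o[2])/d[2]
def tri(c1,p1,c2,p2):
    (a,u),(b,v)=ray(c1,p1),ray(c2,p2)
    t=np.linalg.lstsq(np.c_[u,-v],b-a,rcond=None)[0]
    P,Q=a+t[0]*u,b+t[1]*v;return (P+Q)/2,np.linalg.norm(P-Q)
def hsv(f): return cv2.cvtColor(f["color"],cv2.COLOR_RGB2HSV)
def mask(f,lo,hi): return cv2.inRange(hsv(f),np.array(lo),np.array(hi))
def blobs(m,a=20):
    cs,_=cv2.findContours(m,cv2.RETR_EXTERNAL,cv2.CHAIN_APPROX_NONE)
    return sorted([c for c in cs if cv2.contourArea(c)>a],key=cv2.contourArea,reverse=True)
E
python3 - <<'E'
import pickle;from h import *
np.set_printoptions(precision=4,suppress=True)
s,F=pickle.load(open("f0.pkl","rb"));T,S=cam(F["top"]),cam(F["side"])
for n in("top","side"):
    f=F[n]
    m=mask(f,(0,180,90),(4,255,255))|mask(f,(174,180,90),(180,255,255))
    print(n,"red",[(cv2.minAreaRect(c),cv2.contourArea(c)) for c in blobs(m)][:2])
    m=mask(f,(100,120,40),(125,255,255))
    for c in blobs(m,300)[:1]:
        h=cv2.convexHull(c);print("blue",cv2.minAreaRect(c),cv2.approxPolyDP(h,3,True)[:,0].tolist())
    m=mask(f,(8,150,80),(18,255,255))
    for c in blobs(m,600)[:2]:
        print("board",cv2.boxPoints(cv2.minAreaRect(c)).tolist(),cv2.approxPolyDP(cv2.convexHull(c),3,True)[:,0].tolist())
    m=mask(f,(14,150,120),(24,255,255)); print("pot",[cv2.minEnclosingCircle(c) for c in blobs(m,25)][:10])
a=cv2.resize(F["top"]["color"][150:310,180:510,::-1],None,fx=2.4,fy=2.4,interpolation=cv2.INTER_CUBIC)
b=cv2.resize(F["side"]["color"][140:400,180:440,::-1],None,fx=2.3,fy=2.3,interpolation=cv2.INTER_CUBIC)
cv2.imwrite("pics/a.png",np.clip(a*1.6,0,255).astype(np.uint8));cv2.imwrite("pics/b.png",b)
E
```

```text
top red []
blue ((389.55023193359375, 222.12664794921875), (84.7169418334961, 40.44209671020508), 82.40535736083984) [[402, 178], [415, 260], [376, 265], [367, 192]]
board [[-0.4971151351928711, 63.002708435058594], [609.7960205078125, 59.66777801513672], [611.1795654296875, 312.8514709472656], [0.88641357421875, 316.1864013671875]] [[606, 69], [610, 97], [34, 316], [0, 154], [0, 63], [597, 61]]
board [[441.40399169921875, 188.07981872558594], [488.4364013671875, 185.7281951904297], [492.50372314453125, 267.0748291015625], [445.4713134765625, 269.42645263671875]] [[487, 186], [489, 200], [476, 267], [449, 269], [442, 189]]
pot [((367.5689697265625, 90.22413635253906), 8.949850082397461), ((427.7950744628906, 84.40819549560547), 12.719219207763672), ((461.0625, 90.3125), 8.312834739685059)]
side red [(((325.5, 334.5), (33.0, 49.0), 90.0), 831.5)]
blue ((320.3829040527344, 266.246337890625), (56.36333084106445, 127.46353912353516), 65.224853515625) [[384, 252], [381, 269], [282, 315], [257, 281], [256, 265], [350, 227], [364, 232]]
board [[289.1862487792969, 341.42919921875], [396.1083679199219, 287.11956787109375], [426.9547424316406, 347.848388671875], [320.0326232910156, 402.15802001953125]] [[385, 301], [425, 348], [324, 399], [291, 341]]
pot [((358.5, 343.5), 67.54637908935547), ((342.5, 254.0), 11.543496131896973), ((321.7105407714844, 259.7105407714844), 6.810227870941162), ((357.0135192871094, 259.66217041015625), 6.0230913162231445), ((333.0, 271.5), 6.18475866317749)]
```

View pics/a.png

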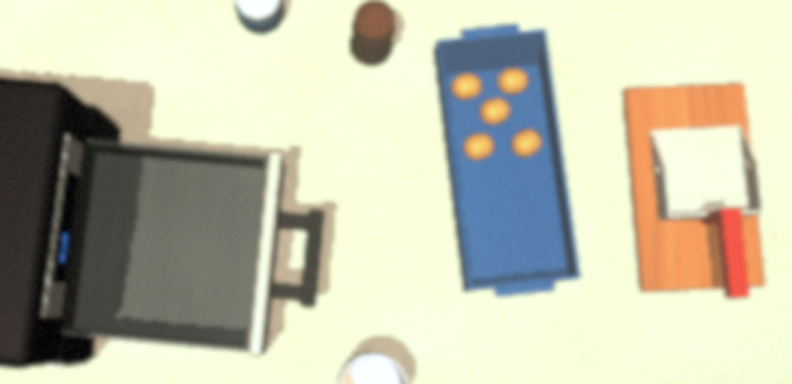

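View pics/b.png

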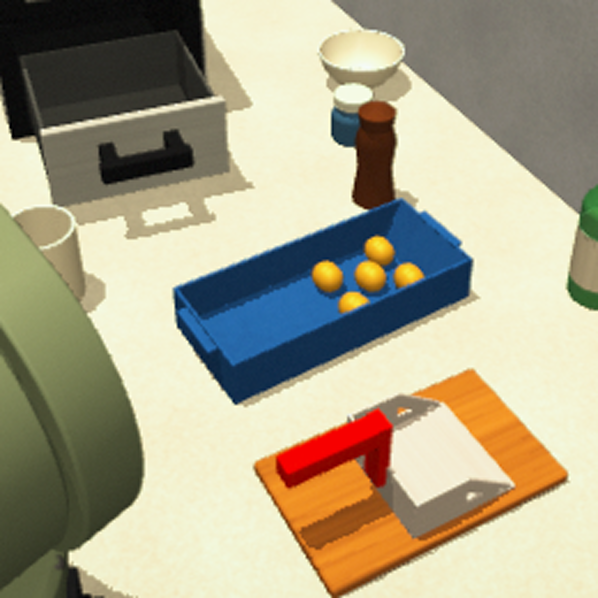

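```bash
python3 - <<'E'
import pickle;from h import *
np.set_printoptions(precision=4,suppress=True)
s,F=pickle.load(open("f0.pkl","rb"));T,S=cam(F["top"]),cam(F["side"])
A=lambda p:(180+p[0]/2.4,150+p[1]/2.4);B=lambda p:(180+p[0]/2.3,140+p[1]/2.3)
pts=dict(hnear=((738,296),(280,466)),hfar=((731,209),(388,417)),
tFL=((434,43),(401,200)),tFR=((545,31),(471,253)),tNR=((579,275),(237,361)),tNL=((465,290),(176,290)),
bFL=((625,88),(472,370)),bFR=((743,84),(567,472)),bNR=((764,284),(338,590)),bNL=((640,292),(255,463)),
pF=((282,152),(226,99)),pN=((262,353),(42,136)),bh=((314,258),(146,158)),
lipL=((651,131),(437,401)),lipR=((741,127),(514,487)),mill=((374,15),(377,108)))
for k,(a,b) in pts.items(): 
    P,e=tri(T,A(a),S,B(b));print(k,P,round(e,4))
for k,z in dict(hnear=.11,hfar=.11,tFL=.055,tFR=.055,tNR=.055,tNL=.055,bFL=.014,bFR=.014,bNR=.014,bNL=.014,lipL=.017,lipR=.017).items(): print(k,plane(T,A(pts[k][0]),z)[:2],plane(S,B(pts[k][1]),z)[:2])
for a in((466,85),(513,80),(495,110),(479,146),(527,142)):print("pot",plane(T,A(a),.025))
E
```

```text
hnear [ 0.4186 -0.3241  0.1047] 0.0041
hfar [ 0.518  -0.3213  0.1095] 0.0007
tFL [0.7261 0.0047 0.0488] 0.0014
tFR [ 0.7365 -0.1271  0.0625] 0.0003
tNR [ 0.4466 -0.1578  0.0565] 0.0004
tNL [ 0.4307 -0.0261  0.0475] 0.0016
bFL [ 0.6753 -0.2324  0.0099] 0.0032
bFR [ 0.6801 -0.3777  0.0125] 0.0013
bNR [ 0.4369 -0.3889  0.011 ] 0.001
bNL [ 0.4279 -0.2403  0.0084] 0.0006
pF [0.5808 0.1849 0.1302] 0.0021
pN [0.359  0.2063 0.1274] 0.004
bh [0.4638 0.1499 0.0995] 0.003
lipL [ 0.6182 -0.2586  0.0187] 0.0071
lipR [ 0.6259 -0.3712  0.0145] 0.0016
mill [0.736  0.0811 0.1333] 0.0049
hnear [ 0.4205 -0.3229] [ 0.4148 -0.3276]
hfar [ 0.5176 -0.321 ] [ 0.5181 -0.3218]
tFL [0.724  0.0055] [ 0.7224 -0.0023]
tFR [ 0.7383 -0.1284] [ 0.7424 -0.1199]
tNR [ 0.4465 -0.1581] [ 0.4473 -0.1565]
tNL [ 0.4298 -0.025 ] [ 0.4291 -0.0343]
bFL [ 0.676 -0.232] [ 0.671  -0.2352]
bFR [ 0.6804 -0.3775] [ 0.6785 -0.3784]
bNR [ 0.4363 -0.3876] [ 0.4365 -0.3906]
bNL [ 0.4275 -0.2388] [ 0.4265 -0.2445]
lipL [ 0.6218 -0.2606] [ 0.6155 -0.2568]
lipR [ 0.6263 -0.3707] [ 0.6237 -0.3725]
pot [ 0.6784 -0.0353  0.025 ]
pot [ 0.6844 -0.0928  0.025 ]
pot [ 0.6472 -0.0698  0.025 ]
pot [ 0.6031 -0.0493  0.025 ]
pot [ 0.6077 -0.1075  0.025 ]
```

```bash
cat >> h.py <<'E'
def go(start,wps):
    """start=(pos,rpy); wps=[(pos,rpy,n)...] -> rows of shift/turn shares"""
    p=np.array(start[0],float);r=R.from_euler('xyz',start[1]);k=0
    for q,e,n in wps:
        q=np.array(q,float);re=R.from_euler('xyz',e);w=(r.inv()*re).as_rotvec();r0=r;p0=p
        for i in range(n):
            pn=p0+(q-p0)*(i+1)/n; d=np.round(r.inv().apply(pn-p)/.02,2)
            t=np.round(np.degrees(w/n)/6,2)
            print(k//10,d.tolist(),t.tolist()); k+=1
            p=p+r.apply(d*.02); r=r*R.from_rotvec(np.radians(t*6))
    print("end",p.round(4),r.as_euler('xyz').round(4))
E
python3 - <<'E'
from h import *;import pickle
s,_=pickle.load(open("f0.pkl","rb"))
go((s["position"],s["tool_rot"]),[((.19,-.585,.23),(np.pi,0,.04),3),((.472,-.322,.20),(np.pi,0,.04),16)])
E
```

```text
0 [0.38, -0.17, 0.01] [-0.0, 0.0, 0.75]
0 [0.37, -0.19, 0.01] [-0.0, 0.0, 0.75]
0 [0.35, -0.23, 0.02] [-0.0, 0.0, 0.75]
0 [0.91, -0.78, 0.09] [-0.0, 0.0, 0.0]
0 [0.92, -0.79, 0.1] [-0.0, 0.0, 0.0]
0 [0.91, -0.78, 0.09] [-0.0, 0.0, 0.0]
0 [0.92, -0.79, 0.1] [-0.0, 0.0, 0.0]
0 [0.91, -0.78, 0.09] [-0.0, 0.0, 0.0]
0 [0.92, -0.79, 0.09] [-0.0, 0.0, 0.0]
0 [0.91, -0.78, 0.1] [-0.0, 0.0, 0.0]
1 [0.92, -0.79, 0.09] [-0.0, 0.0, 0.0]
1 [0.91, -0.78, 0.1] [-0.0, 0.0, 0.0]
1 [0.91, -0.79, 0.09] [-0.0, 0.0, 0.0]
1 [0.92, -0.78, 0.09] [-0.0, 0.0, 0.0]
1 [0.91, -0.79, 0.1] [-0.0, 0.0, 0.0]
1 [0.92, -0.78, 0.09] [-0.0, 0.0, 0.0]
1 [0.91, -0.79, 0.1] [-0.0, 0.0, 0.0]
1 [0.92, -0.78, 0.09] [-0.0, 0.0, 0.0]
1 [0.91, -0.79, 0.1] [-0.0, 0.0, 0.0]
end [ 0.472  -0.3219  0.1999] [-3.1405e+00  4.0000e-04  4.1100e-02]
```

Emit:
{"api": "move_arm", "payload": {"plan": [[[0.38,-0.17,0.01,0,0,0.75,1],[0.37,-0.19,0.01,0,0,0.75,1],[0.35,-0.23,0.02,0,0,0.75,1],[0.91,-0.78,0.09,0,0,0,1],[0.92,-0.79,0.1,0,0,0,1],[0.91,-0.78,0.09,0,0,0,1],[0.92,-0.79,0.1,0,0,0,1],[0.91,-0.78,0.09,0,0,0,1],[0.92,-0.79,0.09,0,0,0,1],[0.91,-0.78,0.1,0,0,0,1]]]}}

```text
clock: 1.15
position: [0.3141, -0.4695, 0.2171]
tool_rot: [-3.141, 0.0, 0.041]
force: [0.9, 0.2, -0.4]
grip_width: 0.0854
finger_force: 0.0
```

Emit:
{"api": "move_arm", "payload": {"plan": [[[0.92,-0.79,0.09,0,0,0,1],[0.91,-0.78,0.1,0,0,0,1],[0.91,-0.79,0.09,0,0,0,1],[0.92,-0.78,0.09,0,0,0,1],[0.91,-0.79,0.1,0,0,0,1],[0.92,-0.78,0.09,0,0,0,1],[0.91,-0.79,0.1,0,0,0,1],[0.92,-0.78,0.09,0,0,0,1],[0.91,-0.79,0.1,0,0,0,1],[0,0,0,0,0,0,1]]]}}

```text
clock: 2.15
position: [0.4743, -0.3194, 0.1998]
tool_rot: [-3.14, -0.0, 0.045]
force: [-1.2, -0.5, 0.6]
grip_width: 0.0856
finger_force: 0.0
```

```bash
python3 - <<'E'
from workcell import observe, grab_frame
import pickle;from h import *
np.set_printoptions(precision=4,suppress=True)
s=observe();f=grab_frame("wrist");pickle.dump((s,f),open("w1.pkl","wb"))
print(s["clock"],s["position"],s["tool_rot"],s["qpos"],s["force"])
cv2.imwrite("pics/w1.png",f["color"][:,:,::-1])
W=cam(f,s)
m=mask(f,(0,180,60),(4,255,255))|mask(f,(174,180,60),(180,255,255))
for c in blobs(m,200)[:2]:
    r=cv2.minAreaRect(c);print(r)
    for p in cv2.boxPoints(r):print(p,plane(W,p,.110))
E
```

```text
2.15 [ 0.4743 -0.3194  0.1998] [-3.1402 -0.0004  0.0453] [ 0.5348  0.4735 -0.062   1.7738  0.0343  0.8957 -1.0674] [-1.193  -0.4767  0.5785]
((324.5, 208.5), (131.0, 29.0), 90.0)
[310. 143.] [ 0.5216 -0.3076  0.11  ]
[339. 143.] [ 0.5226 -0.3281  0.11  ]
[339. 274.] [ 0.4209 -0.3341  0.11  ]
[310. 274.] [ 0.4198 -0.3113  0.11  ]
```

View pics/w1.png

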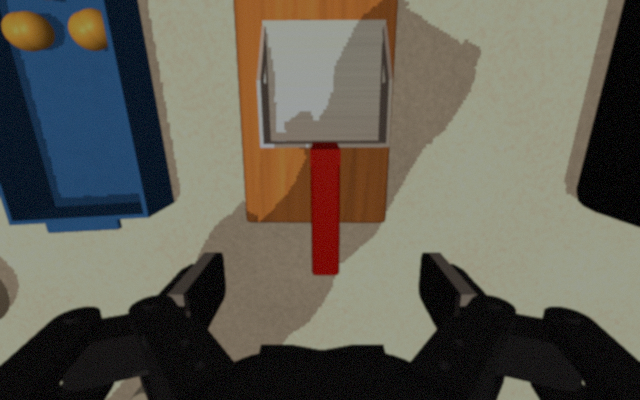

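Wrist view: the red handle runs from (325,143) to (325,274), parallel to the tool's axis and nearly centred. Its near end is at x=0.420 and its middle y is about -0.320.

Emit:
{"api": "move_arm", "payload": {"plan": [[[0.05,0.03,0.9,0,0,0,1],[0.05,0.03,0.9,0,0,0,1],[0,0,0.9,0,0,0,1],[0,0,0.9,0,0,0,1],[0,0,0.9,0,0,0,1],[0,0,0.9,0,0,0,1],[0,0,0.6,0,0,0,1],[0,0,0.1,0,0,0,1],[0,0,0,0,0,0,-1],[0,0,0,0,0,0,-1]]], "grip_force": 115}}

```text
clock: 3.2
position: [0.4744, -0.3237, 0.079]
tool_rot: [3.141, -0.001, 0.041]
force: [0.2, 0.4, -0.3]
grip_width: 0.0592
finger_force: 0.0
```

Emit:
{"api": "move_arm", "payload": {"plan": [[[0,0,0,0,0,0,-1],[0,0,0,0,0,0,-1],[0,0,0,0,0,0,-1],[0,0,0,0,0,0,-1],[0,0,0,0,0,0,-1],[0,0,0,0,0,0,-1],[0,0,0,0,0,0,-1],[0,0,0,0,0,0,-1],[0,0,0,0,0,0,-1],[0,0,0,0,0,0,-1]]]}}

```text
clock: 4.2
position: [0.4745, -0.3234, 0.0789]
tool_rot: [3.141, -0.001, 0.041]
force: [-1.8, 1.6, 6.8]
grip_width: 0.0204
finger_force: 111.7
```

```bash
python3 - <<'E'
from h import *;import pickle
np.set_printoptions(precision=4,suppress=True)
s,f=pickle.load(open("w1.pkl","rb"));W=cam(f,s)
for p in((148,216),(11,222),(105,2)):print(p,plane(W,p,.055))
print(plane(W,(173,191),0))
y=.102;c=np.array([.585,-.0765]);M=R.from_euler('z',y).as_matrix()[:2,:2]
for u in((-.15,.066),(-.15,-.066),(.15,.066),(.15,-.066)):print(u,c+M@u)
E
```

```text
(148, 216) [ 0.4436 -0.1578  0.055 ]
(11, 222) [ 0.4318 -0.0292  0.055 ]
(105, 2) [ 0.6194 -0.1403  0.055 ]
[ 0.455  -0.1573  0.    ]
(-0.15, 0.066) [ 0.4291 -0.0261]
(-0.15, -0.066) [ 0.4425 -0.1574]
(0.15, 0.066) [0.7275 0.0044]
(0.15, -0.066) [ 0.7409 -0.1269]
```

Emit:
{"api": "move_arm", "payload": {"plan": [[[0,0,-0.4,0,0,0,-1],[0,0,-1,0,0,0,-1],[0,0,-1,0,0,0,-1],[0,0,-1,0,0,0,-1],[0,0,-1,0,0,0,-1],[0,0,-1,0,0,0,-1],[0,-0.3,-1,0,0,0,-1],[0,-1,0,0,0,0,-1],[0,-1,0,0,0,0,-1],[0,-1,0,0,0,0,-1]]]}}

```text
clock: 5.2
position: [0.4711, -0.2567, 0.2069]
tool_rot: [3.141, -0.0, 0.041]
force: [0.3, 1.1, -2.0]
grip_width: 0.0203
finger_force: 112.2
```

```bash
python3 - <<'E'
from h import *
pi=np.pi
go(((.4711,-.2567,.2069),(pi,0,.041)),[((.4204,-.0944,.2069),(pi,.052,.101),9),((.4204,-.0944,.1069),(pi,.052,.101),6)])
E
```

```text
0 [-0.24, -0.91, -0.0] [-0.0, -0.06, -0.06]
0 [-0.24, -0.92, 0.0] [-0.0, -0.06, -0.06]
0 [-0.24, -0.91, 0.0] [-0.0, -0.06, -0.06]
0 [-0.22, -0.92, 0.01] [-0.0, -0.06, -0.06]
0 [-0.22, -0.92, 0.0] [-0.0, -0.06, -0.06]
0 [-0.22, -0.92, 0.01] [-0.0, -0.06, -0.06]
0 [-0.21, -0.92, 0.01] [-0.0, -0.06, -0.06]
0 [-0.2, -0.92, 0.01] [-0.0, -0.06, -0.06]
0 [-0.2, -0.92, 0.01] [-0.0, -0.06, -0.06]
0 [0.05, 0.0, 0.83] [-0.0, 0.01, -0.01]
1 [0.04, 0.0, 0.83] [-0.0, 0.01, -0.01]
1 [0.05, 0.0, 0.84] [-0.0, 0.01, -0.01]
1 [0.04, 0.0, 0.83] [-0.0, 0.01, -0.01]
1 [0.05, 0.0, 0.83] [-0.0, 0.01, -0.01]
1 [0.04, 0.0, 0.83] [-0.0, 0.01, -0.01]
end [ 0.4204 -0.0943  0.107 ] [-3.1397  0.0502  0.1039]
```

Emit:
{"api": "move_arm", "payload": {"plan": [[[-0.24,-0.91,0,0,-0.06,-0.06,-1],[-0.24,-0.92,0,0,-0.06,-0.06,-1],[-0.24,-0.91,0,0,-0.06,-0.06,-1],[-0.22,-0.92,0.01,0,-0.06,-0.06,-1],[-0.22,-0.92,0,0,-0.06,-0.06,-1],[-0.22,-0.92,0.01,0,-0.06,-0.06,-1],[-0.21,-0.92,0.01,0,-0.06,-0.06,-1],[-0.2,-0.92,0.01,0,-0.06,-0.06,-1],[-0.2,-0.92,0.01,0,-0.06,-0.06,-1],[0,0,0,0,0,0,-1]]]}}

```text
clock: 6.2
position: [0.42, -0.0929, 0.2065]
tool_rot: [-3.14, 0.057, 0.101]
force: [0.6, 0.3, -1.8]
grip_width: 0.0205
finger_force: 112.4
```

```bash
python3 - <<'E'
from workcell import observe, grab_frame
import pickle;from h import *
np.set_printoptions(precision=4,suppress=True)
s=observe();f=grab_frame("wrist");pickle.dump((s,f),open("w2.pkl","wb"))
print(s["clock"],s["position"],s["tool_rot"],s["qpos"],s["force"])
cv2.imwrite("pics/w2.png",f["color"][:,:,::-1])
E
```

```text
6.2 [ 0.42   -0.0929  0.2065] [-3.1396  0.0571  0.1009] [ 0.1975  0.2807 -0.1489  2.0674  0.0636  0.8542 -1.4599] [ 0.6236  0.2874 -1.8   ]
```

View pics/w2.png

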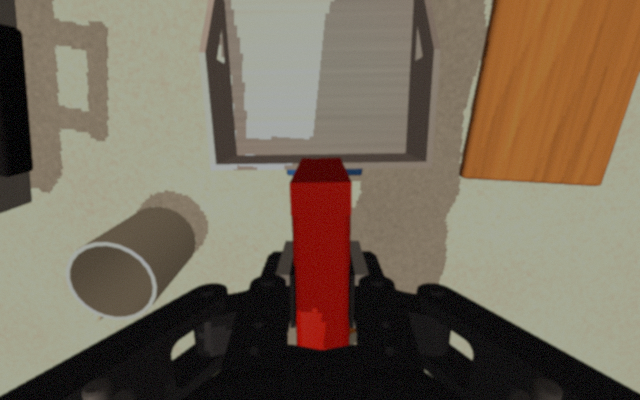

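Wrist view: the bowl's middle is at column ~322 and the tin's near ledge (288–362, row 171) is centred at ~325. The tool is in line with the tin to within about 2 mm, so I lower it with that small correction.

Emit:
{"api": "move_arm", "payload": {"plan": [[[0.05,0.05,0.85,0,0,0,-1],[0.05,0.03,0.85,0,0,0,-1],[0.05,0,0.85,0,0,0,-1],[0.05,0,0.85,0,0,0,-1],[0.05,0,0.85,0,0,0,-1],[0.05,0,0.85,0,0,0,-1],[0.03,0,0.7,0,0,0,-1],[0.02,0,0.3,0,0,0,-1],[0,0,0,0,0,0,-1],[0,0,0,0,0,0,-1]]]}}

```text
clock: 7.25
position: [0.4212, -0.0968, 0.0846]
tool_rot: [-3.14, 0.056, 0.097]
force: [-0.3, 0.2, -0.9]
grip_width: 0.0204
finger_force: 112.4
```

Emit:
{"api": "move_arm", "payload": {"plan": [[[0,-0.1,0.15,0,0,-0.04,-1],[0,0,0.1,0,0,0,-1],[0,0,0.1,0,0,0,-1],[0,0,0,0,0,0,-1],[0,0,0,0,0,0,-1],[0.3,0,0,0,0,0,-1],[0.3,0,-0.02,0,0,0,-1],[0.3,0,-0.02,0,0,0,-1],[0.3,0,-0.02,0,0,0,-1],[0,0,0,0,0,0,-1]]]}}

```text
clock: 8.25
position: [0.4455, -0.092, 0.077]
tool_rot: [-3.14, 0.055, 0.102]
force: [0.1, -0.1, -0.1]
grip_width: 0.0206
finger_force: 112.6
```

Emit:
{"api": "move_arm", "payload": {"plan": [[[0.4,0,-0.02,0,0,0,-1],[0.4,0,-0.02,0,0,0,-1],[0.4,0,-0.02,0,0,0,-1],[0.4,0,-0.02,0,0,0,-1],[0.4,0,-0.02,0,0,0,-1],[0.4,0,-0.02,0,0,0,-1],[0.4,0,-0.02,0,0,0,-1],[0.4,0,-0.02,0,0,0,-1],[0.4,0,-0.02,0,0,0,-1],[0,0,0,0,0,0,-1]]]}}

```text
clock: 9.25
position: [0.5174, -0.0846, 0.0765]
tool_rot: [-3.14, 0.055, 0.102]
force: [1.2, -0.3, 0.6]
grip_width: 0.0204
finger_force: 112.7
```

```bash
python3 - <<'E'
from workcell import observe, grab_frame
import pickle;from h import *
np.set_printoptions(precision=4,suppress=True)
f=grab_frame("top");g=grab_frame("wrist")
a=cv2.resize(f["color"][150:310,340:440,::-1],None,fx=3.4,fy=3.4,interpolation=cv2.INTER_CUBIC)
b=cv2.resize(g["color"][:,:,::-1],None,fx=.68,fy=.68)
o=np.zeros((544,780,3),np.uint8);o[:a.shape[0],:340]=np.clip(a*1.6,0,255);o[:272,345:780]=b[:,:435]
cv2.imwrite("pics/c1.png",o);print(observe()["position"],observe()["force"])
E
```

```text
[ 0.5166 -0.0847  0.0765] [2.2148 1.4531 0.2416]
```

View pics/c1.png

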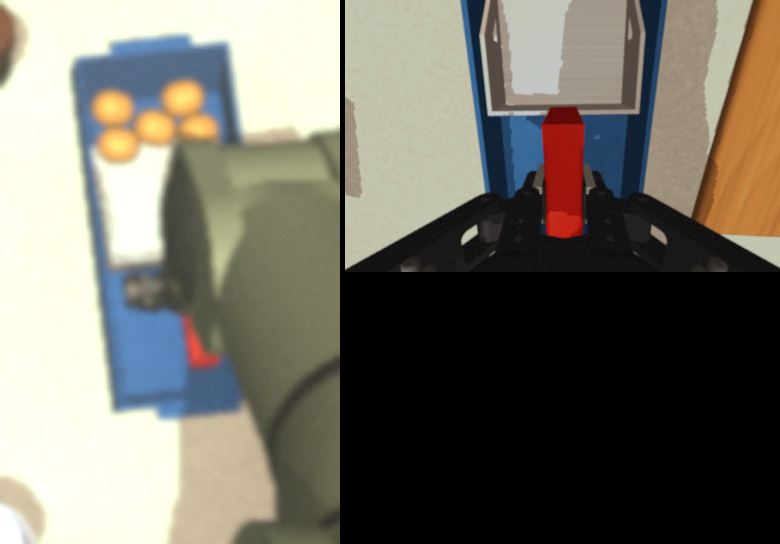

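The top view shows the lip has reached the potatoes, which are pushed up as a cluster towards the far end. In the wrist view the bowl is centred in the tin. I go on slowly to the far slope.

Emit:
{"api": "move_arm", "payload": {"plan": [[[0.25,0,-0.01,0,0,0,-1],[0.25,0,-0.01,0,0,0,-1],[0.25,0,-0.01,0,0,0,-1],[0.25,0,-0.01,0,0,0,-1],[0.25,0,-0.01,0,0,0,-1],[0.2,0,-0.01,0,0,0,-1],[0.2,0,-0.01,0,0,0,-1],[0,0,0,0,0,0,-1],[0,0,0,0,0,0,-1],[0,0,0,0,0,0,-1]]]}}

```text
clock: 10.35
position: [0.5486, -0.0816, 0.0761]
tool_rot: [-3.14, 0.057, 0.102]
force: [-5.0, 0.3, 5.1]
grip_width: 0.0206
finger_force: 113.6
```

```bash
python3 - <<'E'
from workcell import observe, grab_frame
import pickle;from h import *
np.set_printoptions(precision=4,suppress=True)
f=grab_frame("top");g=grab_frame("side")
a=cv2.resize(f["color"][150:310,340:440,::-1],None,fx=3.4,fy=3.4,interpolation=cv2.INTER_CUBIC)
b=cv2.resize(g["color"][200:340,240:400,::-1],None,fx=2.7,fy=2.7,interpolation=cv2.INTER_CUBIC)
o=np.zeros((544,780,3),np.uint8);o[:a.shape[0],:340]=np.clip(a*1.6,0,255);o[:b.shape[0],345:345+b.shape[1]]=b
cv2.imwrite("pics/c2.png",o);s=observe();print(s["position"],s["force"],s["tool_rot"],s["qpos"])
E
```

```text
[ 0.5486 -0.0816  0.0761] [-5.0282 -0.6174  5.5327] [-3.1398  0.0572  0.1019] [ 0.1196  0.6498 -0.1163  1.8525  0.1172  0.703  -1.5359]
```

View pics/c2.png

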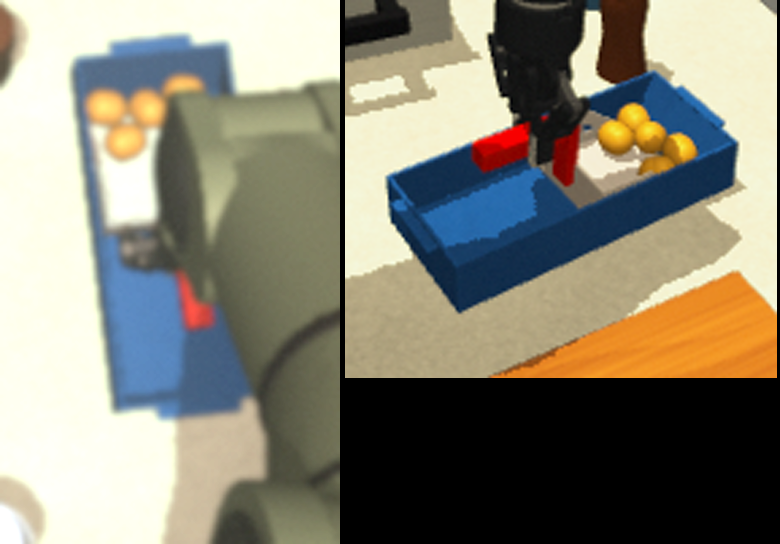

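The top and side views show three potatoes in a row at the lip and two behind them on the bowl floor: the top view shows three at (105,105), (147,105), (185,90) and one at (125,140), and the side view shows all five. I push a little further, tilt the lip up and lift.

```bash
python3 - <<'E'
from h import *
pi=np.pi
go(((.549,-.0816,.0761),(pi,.057,.102)),[((.553,-.0812,.0763),(pi,.057,.102),2),((.553,-.0812,.086),(pi,-.30,.102),8),((.553,-.0812,.23),(pi,-.30,.102),10)])
E
```

```text
0 [0.1, 0.0, -0.01] [0.0, 0.0, 0.0]
0 [0.1, 0.0, -0.01] [0.0, 0.0, 0.0]
0 [-0.0, 0.0, -0.06] [-0.0, 0.43, 0.0]
0 [-0.0, 0.0, -0.06] [-0.0, 0.43, 0.0]
0 [-0.0, 0.0, -0.06] [-0.0, 0.43, 0.0]
0 [0.0, 0.0, -0.06] [-0.0, 0.43, 0.0]
0 [0.01, 0.0, -0.06] [-0.0, 0.43, 0.0]
0 [0.01, 0.0, -0.06] [-0.0, 0.43, 0.0]
0 [0.01, 0.0, -0.06] [-0.0, 0.43, 0.0]
0 [0.02, 0.0, -0.06] [-0.0, 0.43, 0.0]
1 [0.21, 0.0, -0.69] [-0.0, -0.0, 0.0]
1 [0.22, 0.0, -0.68] [-0.0, -0.0, 0.0]
1 [0.21, 0.0, -0.69] [-0.0, -0.0, 0.0]
1 [0.22, 0.0, -0.69] [-0.0, -0.0, 0.0]
1 [0.21, 0.0, -0.69] [-0.0, -0.0, 0.0]
1 [0.22, 0.0, -0.68] [-0.0, -0.0, 0.0]
1 [0.21, 0.0, -0.69] [-0.0, -0.0, 0.0]
1 [0.22, 0.0, -0.69] [-0.0, -0.0, 0.0]
1 [0.21, 0.0, -0.69] [-0.0, -0.0, 0.0]
1 [0.22, 0.0, -0.68] [-0.0, -0.0, 0.0]
end [ 0.553  -0.0812  0.2299] [ 3.1416 -0.3032  0.102 ]
```

Emit:
{"api": "move_arm", "payload": {"plan": [[[0.1,0,-0.01,0,0,0,-1],[0.1,0,-0.01,0,0,0,-1],[0,0,-0.04,0,0.43,0,-1],[0,0,-0.05,0,0.43,0,-1],[0,0,-0.06,0,0.43,0,-1],[0,0,-0.06,0,0.43,0,-1],[0.01,0,-0.06,0,0.43,0,-1],[0.01,0,-0.06,0,0.43,0,-1],[0.01,0,-0.06,0,0.43,0,-1],[0.02,0,-0.06,0,0.43,0,-1]]]}}

```text
clock: 11.45
position: [0.5527, -0.0811, 0.0852]
tool_rot: [-3.14, -0.305, 0.101]
force: [1.2, -1.1, -4.0]
grip_width: 0.0203
finger_force: 112.4
```

```bash
python3 - <<'E'
from workcell import observe, grab_frame
import pickle;from h import *
np.set_printoptions(precision=4,suppress=True)
f=grab_frame("wrist");g=grab_frame("side")
m=mask(g,(14,150,120),(24,255,255));m[:200]=0;m[300:]=0;print("side",[np.round(cv2.minEnclosingCircle(c),1) if 0 else cv2.minEnclosingCircle(c) for c in blobs(m,15)])
b=cv2.resize(g["color"][170:310,260:420,::-1],None,fx=2.4,fy=2.4,interpolation=cv2.INTER_CUBIC)
a=cv2.resize(f["color"][0:240,120:520,::-1],None,fx=1,fy=1)
o=np.zeros((340,790,3),np.uint8);o[:a.shape[0],:400]=a;o[:b.shape[0],403:403+b.shape[1]]=b
cv2.imwrite("pics/c3.png",o);s=observe();print(s["position"],s["force"],s["tool_rot"],s["qpos"])
E
```

```text
side [((332.5, 246.0), 11.543496131896973), ((348.5, 250.5), 12.103818893432617), ((344.5, 230.25), 6.914758682250977)]
[ 0.5516 -0.0814  0.0849] [-0.791   0.2586 -3.3321] [-3.1394 -0.3025  0.1007] [ 0.1865  0.541  -0.1486  2.1337  0.1354  0.175  -1.5294]
```

View pics/c3.png

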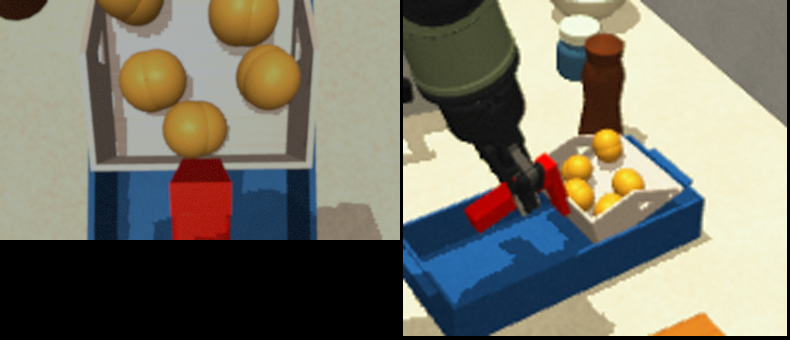

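Both views show all five potatoes in the tilted bowl. Joint 6 is near its limit (0.175), so I ease the tilt while lifting.

```bash
python3 - <<'E'
from h import *
pi=np.pi
go(((.5516,-.0814,.0849),(pi,-.3025,.101)),[((.545,-.08,.1449),(pi,-.24,.101),5),((.52,-.06,.245),(pi,-.18,.101),7),((.335,.28,.265),(pi,-.18,.101),21),((.335,.28,.265),(pi,-.18,.101),2)])
E
```

```text
0 [0.12, -0.02, -0.59] [-0.0, -0.12, -0.0]
0 [0.11, -0.02, -0.6] [-0.0, -0.12, -0.0]
0 [0.1, -0.02, -0.59] [-0.0, -0.12, -0.0]
0 [0.09, -0.02, -0.6] [-0.0, -0.12, -0.0]
0 [0.09, -0.02, -0.59] [-0.0, -0.12, -0.0]
0 [0.01, -0.16, -0.73] [0.0, -0.08, -0.0]
0 [0.01, -0.16, -0.74] [0.0, -0.08, -0.0]
0 [-0.0, -0.16, -0.73] [0.0, -0.08, -0.0]
0 [-0.01, -0.16, -0.74] [0.0, -0.08, -0.0]
0 [-0.01, -0.16, -0.73] [0.0, -0.08, -0.0]
1 [-0.02, -0.16, -0.73] [0.0, -0.08, -0.0]
1 [-0.03, -0.16, -0.74] [0.0, -0.08, -0.0]
1 [-0.34, -0.85, -0.11] [0.0, -0.0, -0.0]
1 [-0.34, -0.85, -0.11] [0.0, -0.0, -0.0]
1 [-0.35, -0.85, -0.11] [0.0, -0.0, -0.0]
1 [-0.34, -0.85, -0.11] [0.0, -0.0, -0.0]
1 [-0.34, -0.85, -0.11] [0.0, -0.0, -0.0]
1 [-0.34, -0.85, -0.12] [0.0, -0.0, -0.0]
1 [-0.34, -0.85, -0.11] [0.0, -0.0, -0.0]
1 [-0.35, -0.85, -0.11] [0.0, -0.0, -0.0]
2 [-0.34, -0.85, -0.11] [0.0, -0.0, -0.0]
2 [-0.34, -0.85, -0.11] [0.0, -0.0, -0.0]
2 [-0.34, -0.85, -0.11] [0.0, -0.0, -0.0]
2 [-0.35, -0.85, -0.11] [0.0, -0.0, -0.0]
2 [-0.34, -0.85, -0.11] [0.0, -0.0, -0.0]
2 [-0.34, -0.85, -0.11] [0.0, -0.0, -0.0]
2 [-0.34, -0.85, -0.11] [0.0, -0.0, -0.0]
2 [-0.34, -0.85, -0.11] [0.0, -0.0, -0.0]
2 [-0.35, -0.85, -0.11] [0.0, -0.0, -0.0]
2 [-0.34, -0.85, -0.12] [0.0, -0.0, -0.0]
3 [-0.34, -0.85, -0.11] [0.0, -0.0, -0.0]
3 [-0.34, -0.85, -0.11] [0.0, -0.0, -0.0]
3 [-0.34, -0.85, -0.11] [0.0, -0.0, -0.0]
3 [-0.0, 0.0, 0.0] [0.0, -0.0, -0.0]
3 [-0.0, 0.0, 0.0] [0.0, -0.0, -0.0]
end [0.3351 0.28   0.2651] [ 3.1416 -0.181   0.101 ]
```

Emit:
{"api": "move_arm", "payload": {"plan": [[[0.12,-0.02,-0.5,0,-0.12,0,-1],[0.11,-0.02,-0.6,0,-0.12,0,-1],[0.1,-0.02,-0.6,0,-0.12,0,-1],[0.09,-0.02,-0.6,0,-0.12,0,-1],[0.09,-0.02,-0.6,0,-0.12,0,-1],[0.01,-0.16,-0.74,0,-0.08,0,-1],[0.01,-0.16,-0.74,0,-0.08,0,-1],[0,-0.16,-0.74,0,-0.08,0,-1],[-0.01,-0.16,-0.74,0,-0.08,0,-1],[-0.01,-0.16,-0.74,0,-0.08,0,-1]]]}}

```text
clock: 12.55
position: [0.5284, -0.0654, 0.2167]
tool_rot: [-3.139, -0.197, 0.102]
force: [-0.4, -0.5, -4.0]
grip_width: 0.0204
finger_force: 112.6
```

Emit:
{"api": "move_arm", "payload": {"plan": [[[-0.02,-0.2,-0.73,0,-0.08,0,-1],[-0.1,-0.3,-0.6,0,-0.08,0,-1],[-0.2,-0.5,-0.3,0,0,0,-1],[-0.3,-0.7,-0.11,0,0,0,-1],[-0.34,-0.85,-0.11,0,0,0,-1],[-0.34,-0.85,-0.11,0,0,0,-1],[-0.34,-0.85,-0.11,0,0,0,-1],[-0.34,-0.85,-0.11,0,0,0,-1],[-0.34,-0.85,-0.11,0,0,0,-1],[-0.34,-0.85,-0.11,0,0,0,-1]]]}}

```text
clock: 13.55
position: [0.4529, 0.0643, 0.2536]
tool_rot: [-3.14, -0.181, 0.102]
force: [0.8, -0.1, -2.3]
grip_width: 0.0207
finger_force: 112.7
```

Emit:
{"api": "move_arm", "payload": {"plan": [[[-0.34,-0.85,-0.11,0,0,0,-1],[-0.34,-0.85,-0.11,0,0,0,-1],[-0.34,-0.85,-0.11,0,0,0,-1],[-0.34,-0.85,-0.11,0,0,0,-1],[-0.34,-0.85,-0.11,0,0,0,-1],[-0.34,-0.85,-0.11,0,0,0,-1],[-0.3,-0.7,-0.1,0,0,0,-1],[-0.2,-0.4,-0.05,0,0,0,-1],[-0.1,-0.2,-0.05,0,0,0,-1],[0,0,0,0,0,0,-1]]]}}

```text
clock: 14.55
position: [0.3858, 0.1851, 0.2614]
tool_rot: [-3.14, -0.182, 0.102]
force: [0.6, 0.2, -3.3]
grip_width: 0.0206
finger_force: 112.6
```

```bash
python3 - <<'E'
from workcell import observe, grab_frame
import pickle;from h import *
np.set_printoptions(precision=4,suppress=True)
f=grab_frame("wrist");g=grab_frame("side")
b=cv2.resize(g["color"][60:300,130:400,::-1],None,fx=1.4,fy=1.4,interpolation=cv2.INTER_CUBIC)
a=cv2.resize(f["color"][:,:,::-1],None,fx=.62,fy=.62)
o=np.zeros((340,790,3),np.uint8);o[:a.shape[0],:a.shape[1]]=a;o[:b.shape[0],403:403+b.shape[1]]=b[:,:387]
cv2.imwrite("pics/c4.png",o);s=observe();print(s["position"],s["force"],s["tool_rot"],s["qpos"])
E
```

```text
[0.3862 0.1845 0.2613] [ 0.5689 -0.1249 -2.6983] [-3.1399 -0.182   0.101 ] [-0.271   0.095  -0.4109  2.158   0.1987  0.752  -2.2825]
```

View pics/c4.png

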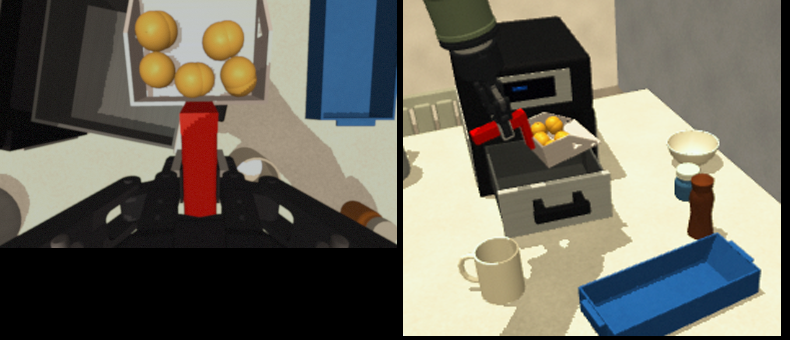

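Both views show all five potatoes in the bowl above the open basket, and the tin is empty. I turn the yaw towards the arm's plane (joint 7 is near its limit) and tip slowly.

```bash
python3 - <<'E'
from h import *
pi=np.pi
go(((.3862,.1845,.2613),(pi,-.182,.101)),[((.391,.260,.27),(pi,-.12,.40),9),((.391,.260,.27),(pi,-.12,.40),1),((.391,.26,.27),(pi,.75,.40),18),((.391,.26,.27),(pi,.75,.40),2)])
E
```

```text
0 [0.08, -0.41, -0.04] [0.05, -0.07, -0.31]
0 [0.09, -0.42, -0.03] [0.05, -0.07, -0.31]
0 [0.1, -0.41, -0.03] [0.05, -0.07, -0.31]
0 [0.11, -0.4, -0.03] [0.05, -0.07, -0.31]
0 [0.13, -0.4, -0.03] [0.05, -0.07, -0.31]
0 [0.14, -0.4, -0.03] [0.05, -0.07, -0.31]
0 [0.16, -0.39, -0.03] [0.05, -0.07, -0.31]
0 [0.17, -0.39, -0.02] [0.05, -0.07, -0.31]
0 [0.17, -0.39, -0.03] [0.05, -0.07, -0.31]
0 [0.0, 0.01, 0.0] [-0.03, 0.04, -0.03]
1 [0.0, -0.0, 0.0] [0.0, -0.46, -0.0]
1 [0.0, -0.0, 0.0] [0.0, -0.46, -0.0]
1 [0.0, -0.0, 0.0] [0.0, -0.46, -0.0]
1 [0.0, -0.0, 0.0] [0.0, -0.46, -0.0]
1 [0.0, -0.0, 0.0] [0.0, -0.46, -0.0]
1 [0.0, -0.0, -0.0] [0.0, -0.46, -0.0]
1 [0.0, -0.0, -0.0] [0.0, -0.46, -0.0]
1 [0.0, -0.0, -0.0] [0.0, -0.46, -0.0]
1 [0.0, -0.0, -0.0] [0.0, -0.46, -0.0]
1 [0.0, -0.0, -0.0] [0.0, -0.46, -0.0]
2 [0.0, -0.0, -0.0] [0.0, -0.46, -0.0]
2 [0.0, -0.0, -0.0] [0.0, -0.46, -0.0]
2 [0.0, -0.0, -0.0] [0.0, -0.46, -0.0]
2 [0.0, -0.0, -0.0] [0.0, -0.46, -0.0]
2 [0.0, -0.0, -0.0] [0.0, -0.46, -0.0]
2 [0.0, -0.0, -0.0] [0.0, -0.46, -0.0]
2 [0.0, -0.0, -0.0] [0.0, -0.46, -0.0]
2 [0.0, -0.0, -0.0] [0.0, -0.46, -0.0]
2 [0.0, -0.0, -0.0] [-0.0, -0.01, -0.0]
2 [0.0, -0.0, -0.0] [-0.0, -0.01, -0.0]
end [0.391  0.2599 0.27  ] [3.1413 0.749  0.3994]
```

```bash
python3 - <<'E'
from h import *
pi=np.pi;L=np.array([.485,.31,.125]);d=np.array([np.cos(.4),np.sin(.4)])
def tcp(t):
    h=.1525*np.cos(t)-.0649*np.sin(t);v=.1525*np.sin(t)+.0649*np.cos(t);return (*(L[:2]-h*d),L[2]+v)
a=tcp(-.12);print(a)
go(((.3862,.1845,.2613),(pi,-.182,.101)),[((a[0],a[1],.25),(pi,-.12,.40),10),(a,(pi,-.12,.4),8),(a,(pi,-.12,.4),2)]+[(tcp(t),(pi,t,.4),4) for t in (.09,.3,.5,.7)]+[(tcp(.7),(pi,.7,.4),4)])
E
```

```text
(np.float64(0.3383922907012591), np.float64(0.24801525469375663), np.float64(0.17117716885535572))
0 [-0.21, -0.34, 0.02] [0.04, -0.06, -0.28]
0 [-0.21, -0.35, 0.02] [0.04, -0.06, -0.28]
0 [-0.19, -0.35, 0.02] [0.04, -0.06, -0.28]
0 [-0.18, -0.35, 0.03] [0.04, -0.06, -0.28]
0 [-0.17, -0.37, 0.03] [0.04, -0.06, -0.28]
0 [-0.16, -0.36, 0.03] [0.04, -0.06, -0.28]
0 [-0.15, -0.38, 0.03] [0.04, -0.06, -0.28]
0 [-0.14, -0.37, 0.04] [0.04, -0.06, -0.28]
0 [-0.12, -0.38, 0.04] [0.04, -0.06, -0.28]
0 [-0.12, -0.38, 0.04] [0.04, -0.06, -0.28]
1 [-0.06, -0.0, 0.49] [0.0, 0.0, -0.0]
1 [-0.06, -0.0, 0.49] [0.0, 0.0, -0.0]
1 [-0.05, -0.0, 0.49] [0.0, 0.0, -0.0]
1 [-0.06, -0.01, 0.49] [0.0, 0.0, -0.0]
1 [-0.06, 0.0, 0.49] [0.0, 0.0, -0.0]
1 [-0.06, 0.0, 0.49] [0.0, 0.0, -0.0]
1 [-0.05, -0.0, 0.49] [0.0, 0.0, -0.0]
1 [-0.06, -0.0, 0.48] [0.0, 0.0, -0.0]
1 [-0.0, -0.0, 0.0] [0.01, 0.01, -0.01]
1 [-0.0, -0.0, 0.0] [0.01, 0.01, -0.01]
2 [0.21, -0.0, -0.38] [0.0, -0.5, -0.0]
2 [0.19, -0.0, -0.39] [0.0, -0.5, -0.0]
2 [0.17, -0.0, -0.4] [0.0, -0.5, -0.0]
2 [0.15, -0.0, -0.4] [0.0, -0.5, -0.0]
2 [0.21, -0.0, -0.38] [0.0, -0.5, -0.0]
2 [0.19, -0.0, -0.39] [0.0, -0.5, -0.0]
2 [0.17, -0.0, -0.4] [0.0, -0.5, -0.0]
2 [0.15, -0.0, -0.41] [0.0, -0.5, -0.0]
2 [0.2, -0.0, -0.36] [0.0, -0.48, -0.0]
2 [0.18, -0.0, -0.37] [0.0, -0.48, -0.0]
3 [0.16, -0.0, -0.38] [0.0, -0.48, -0.0]
3 [0.15, -0.0, -0.39] [0.0, -0.48, -0.0]
3 [0.2, -0.0, -0.36] [0.0, -0.48, -0.0]
3 [0.18, -0.0, -0.38] [0.0, -0.48, -0.0]
3 [0.16, -0.0, -0.38] [0.0, -0.48, -0.0]
3 [0.14, -0.0, -0.38] [0.0, -0.48, -0.0]
3 [0.0, -0.0, -0.0] [0.0, 0.0, -0.0]
3 [0.0, -0.0, -0.0] [0.0, 0.0, -0.0]
3 [0.0, -0.0, -0.0] [0.0, 0.0, -0.0]
3 [0.0, -0.0, -0.01] [0.0, 0.0, -0.0]
end [0.4161 0.2809 0.273 ] [3.1408 0.7006 0.3989]
```

Emit:
{"api": "move_arm", "payload": {"plan": [[[-0.21,-0.34,0.02,0.04,-0.06,-0.28,-1],[-0.21,-0.35,0.02,0.04,-0.06,-0.28,-1],[-0.19,-0.35,0.02,0.04,-0.06,-0.28,-1],[-0.18,-0.35,0.03,0.04,-0.06,-0.28,-1],[-0.17,-0.37,0.03,0.04,-0.06,-0.28,-1],[-0.16,-0.36,0.03,0.04,-0.06,-0.28,-1],[-0.15,-0.38,0.03,0.04,-0.06,-0.28,-1],[-0.14,-0.37,0.04,0.04,-0.06,-0.28,-1],[-0.12,-0.38,0.04,0.04,-0.06,-0.28,-1],[-0.12,-0.38,0.04,0.04,-0.06,-0.28,-1]]]}}

```text
clock: 15.65
position: [0.3377, 0.249, 0.2502]
tool_rot: [3.141, -0.119, 0.401]
force: [-1.0, -0.2, -3.6]
grip_width: 0.0206
finger_force: 112.6
```

Emit:
{"api": "move_arm", "payload": {"plan": [[[-0.06,0,0.49,0,0,0,-1],[-0.06,0,0.49,0,0,0,-1],[-0.05,0,0.49,0,0,0,-1],[-0.06,0,0.49,0,0,0,-1],[-0.06,0,0.49,0,0,0,-1],[-0.06,0,0.49,0,0,0,-1],[-0.05,0,0.49,0,0,0,-1],[-0.06,0,0.48,0,0,0,-1],[0,0,0,0,0,0,-1],[0,0,0,0,0,0,-1]]]}}

```text
clock: 16.65
position: [0.3385, 0.2494, 0.1714]
tool_rot: [-3.141, -0.121, 0.399]
force: [-1.2, 2.7, 3.7]
grip_width: 0.0203
finger_force: 115.1
```

```bash
python3 - <<'E'
from workcell import observe
s=observe();print(s["clock"],s["position"],s["force"],s["tool_rot"],s["qpos"])
E
```

```text
16.65 [0.33853092 0.24940204 0.17141656] [-1.22519359  2.68811969  3.70189227] [-3.14135901 -0.1205233   0.39881541] [-0.41221338  0.26646199 -0.46742352  2.24255761  0.32074905  0.57431342
 -2.29344038]
```

The vertical force went from -3.6 N to +3.7 N, so the bowl's rear corner touches the rim or panel. I raise it 20 mm, shift it 10 mm towards the fryer, then tip.

Emit:
{"api": "move_arm", "payload": {"plan": [[[0.06,0,-0.5,0,0,0,-1],[0.2,-0.3,-0.5,0,0,0,-1],[0.1,-0.2,0,0,0,0,-1],[0,0,0,0,0,0,-1],[0.2,0,-0.38,0,-0.5,0,-1],[0.19,0,-0.38,0,-0.5,0,-1],[0.17,0,-0.38,0,-0.5,0,-1],[0.15,0,-0.38,0,-0.5,0,-1],[0.2,0,-0.35,0,-0.5,0,-1],[0.18,0,-0.35,0,-0.5,0,-1]]]}}

```text
clock: 17.65
position: [0.3593, 0.2676, 0.236]
tool_rot: [3.14, 0.198, 0.397]
force: [0.0, 0.3, -3.4]
grip_width: 0.0202
finger_force: 114.0
```

Emit:
{"api": "move_arm", "payload": {"plan": [[[0.17,0,-0.35,0,-0.5,0,-1],[0.15,0,-0.35,0,-0.5,0,-1],[0.2,0,-0.35,0,-0.5,0,-1],[0.18,0,-0.35,0,-0.5,0,-1],[0.16,0,-0.35,0,-0.5,0,-1],[0.15,0,-0.35,0,-0.5,0,-1],[0.2,0,-0.35,0,-0.5,0,-1],[0.18,0,-0.35,0,-0.5,0,-1],[0.16,0,-0.35,0,-0.5,0,-1],[0.14,0,-0.35,0,-0.5,0,-1]]]}}

```text
clock: 18.65
position: [0.4143, 0.2909, 0.2846]
tool_rot: [3.139, 0.721, 0.396]
force: [0.2, -0.6, -2.0]
grip_width: 0.0202
finger_force: 114.2
```

```bash
python3 - <<'E'
from workcell import observe, grab_frame
import pickle;from h import *
np.set_printoptions(precision=4,suppress=True)
f=grab_frame("wrist");g=grab_frame("side");t=grab_frame("top")
pickle.dump((f,g,t),open("t.pkl","wb"))
b=cv2.resize(g["color"][60:300,130:400,::-1],None,fx=1.4,fy=1.4,interpolation=cv2.INTER_CUBIC)
a=cv2.resize(f["color"][:,:,::-1],None,fx=.62,fy=.62)
c=cv2.resize(t["color"][150:310,180:440,::-1],None,fx=1.55,fy=1.55,interpolation=cv2.INTER_CUBIC)
o=np.zeros((500,790,3),np.uint8);o[:a.shape[0],:a.shape[1]]=a;o[:b.shape[0],403:403+b.shape[1]]=b[:,:387]
o[250:250+c.shape[0],:403]=np.clip(c[:250].astype(float)*1.5,0,255)
cv2.imwrite("pics/c5.png",o);s=observe();print(s["position"],s["force"],s["tool_rot"],s["qpos"])
E
```

```text
[0.4141 0.291  0.2838] [-0.2913 -0.3731 -2.109 ] [3.1398 0.7196 0.3963] [-0.3743  0.7367 -0.4568  1.3273  0.0229  1.8058 -2.0058]
```

View pics/c5.png

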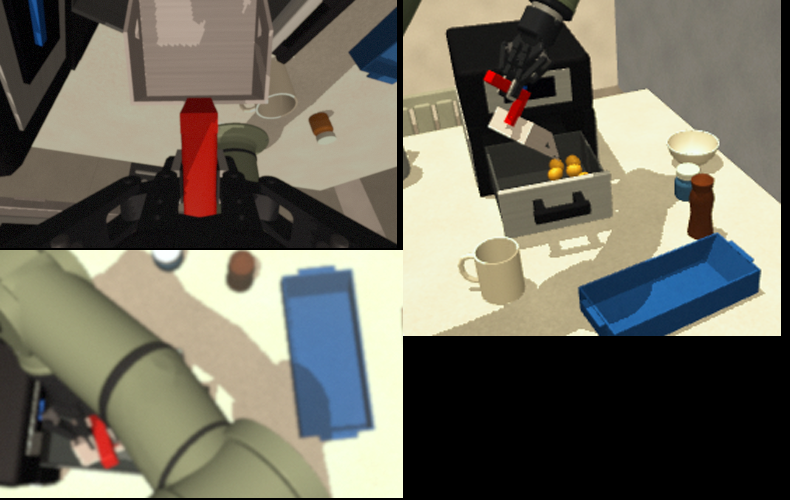

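The wrist view shows an empty bowl, and the side view shows the potatoes in the basket at (555–585,160–175) with nothing on the worktop. That was my 11th picture, one over the limit of 10, so I'll view no more and check by numbers. Next I take the scoop back.

```bash
python3 - <<'E'
from h import *
import pickle
s2,w2=pickle.load(open("w2.pkl","rb"));f,g,t=pickle.load(open("t.pkl","rb"))
for n,x in(("w2",w2),("now",f)):
    m=mask(x,(0,180,60),(4,255,255))|mask(x,(174,180,60),(180,255,255));m[:,:250]=0;m[:,400:]=0
    print(n,cv2.boundingRect(blobs(m,200)[0]))
pi=np.pi
go(((.4141,.291,.2838),(pi,.72,.396)),[((.39,.27,.30),(pi,.36,.36),5),((.38,.24,.30),(pi,0,.30),5),((.45,.0,.27),(pi,0,.16),14),((.4745,-.3234,.20),(pi,0,.041),17),((.4745,-.3234,.20),(pi,0,.041),2)])
E
```

```text
w2 (291, 158, 60, 193)
now (291, 158, 61, 193)
0 [-0.33, 0.1, 0.08] [0.04, 0.69, 0.06]
0 [-0.34, 0.1, 0.05] [0.04, 0.69, 0.06]
0 [-0.35, 0.11, 0.03] [0.04, 0.69, 0.06]
0 [-0.34, 0.11, 0.0] [0.04, 0.69, 0.06]
0 [-0.34, 0.11, -0.02] [0.04, 0.69, 0.06]
0 [-0.19, 0.25, 0.07] [0.02, 0.68, 0.11]
0 [-0.18, 0.24, 0.06] [0.02, 0.68, 0.11]
0 [-0.19, 0.25, 0.04] [0.02, 0.68, 0.11]
0 [-0.19, 0.25, 0.03] [0.02, 0.68, 0.11]
0 [-0.19, 0.26, 0.01] [0.02, 0.68, 0.11]
1 [-0.01, 0.89, 0.11] [-0.0, 0.0, 0.1]
1 [-0.01, 0.9, 0.1] [-0.0, 0.0, 0.1]
1 [0.01, 0.89, 0.11] [-0.0, 0.0, 0.1]
1 [0.01, 0.89, 0.1] [-0.0, 0.0, 0.1]
1 [0.02, 0.89, 0.11] [-0.0, 0.0, 0.1]
1 [0.04, 0.9, 0.1] [-0.0, 0.0, 0.1]
1 [0.04, 0.89, 0.11] [-0.0, 0.0, 0.1]
1 [0.05, 0.89, 0.1] [-0.0, 0.0, 0.1]
1 [0.06, 0.89, 0.11] [-0.0, 0.0, 0.1]
1 [0.07, 0.89, 0.11] [-0.0, 0.0, 0.1]
2 [0.08, 0.89, 0.1] [-0.0, 0.0, 0.1]
2 [0.09, 0.89, 0.11] [-0.0, 0.0, 0.1]
2 [0.1, 0.89, 0.1] [-0.0, 0.0, 0.1]
2 [0.1, 0.88, 0.11] [-0.0, 0.0, 0.1]
2 [-0.07, 0.95, 0.2] [-0.0, 0.0, 0.06]
2 [-0.07, 0.95, 0.21] [-0.0, 0.0, 0.06]
2 [-0.06, 0.96, 0.2] [-0.0, 0.0, 0.06]
2 [-0.06, 0.95, 0.21] [-0.0, 0.0, 0.06]
2 [-0.05, 0.95, 0.2] [-0.0, 0.0, 0.06]
2 [-0.04, 0.95, 0.21] [-0.0, 0.0, 0.06]
3 [-0.04, 0.96, 0.2] [-0.0, 0.0, 0.06]
3 [-0.03, 0.95, 0.21] [-0.0, 0.0, 0.06]
3 [-0.03, 0.96, 0.2] [-0.0, 0.0, 0.06]
3 [-0.02, 0.95, 0.21] [-0.0, 0.0, 0.06]
3 [-0.01, 0.95, 0.2] [-0.0, 0.0, 0.06]
3 [-0.01, 0.96, 0.21] [-0.0, 0.0, 0.06]
3 [0.0, 0.95, 0.2] [-0.0, 0.0, 0.06]
3 [0.0, 0.96, 0.21] [-0.0, 0.0, 0.06]
3 [0.01, 0.95, 0.2] [-0.0, 0.0, 0.06]
3 [0.02, 0.96, 0.21] [-0.0, 0.0, 0.06]
4 [0.02, 0.95, 0.2] [-0.0, 0.0, 0.06]
4 [0.0, -0.0, 0.0] [-0.0, 0.01, 0.03]
4 [0.0, -0.0, 0.0] [-0.0, 0.01, 0.03]
end [ 0.4744 -0.3234  0.2   ] [-3.1406e+00  9.0000e-04  4.0600e-02]
```

Emit:
{"api": "move_arm", "payload": {"plan": [[[-0.33,0.15,0.08,0.04,0.69,0.06,-1],[-0.34,0.15,0.05,0.04,0.69,0.06,-1],[-0.35,0.15,0.03,0.04,0.69,0.06,-1],[-0.34,0.15,0,0.04,0.69,0.06,-1],[-0.34,0.15,-0.02,0.04,0.69,0.06,-1],[-0.19,0.25,0.07,0.02,0.68,0.11,-1],[-0.18,0.25,0.06,0.02,0.68,0.11,-1],[-0.19,0.25,0.04,0.02,0.68,0.11,-1],[-0.19,0.25,0.03,0.02,0.68,0.11,-1],[-0.19,0.25,0.01,0.02,0.68,0.11,-1]]]}}

```text
clock: 19.8
position: [0.3809, 0.2352, 0.3015]
tool_rot: [-3.141, -0.004, 0.302]
force: [0.8, -0.3, -1.6]
grip_width: 0.0203
finger_force: 114.1
```

Emit:
{"api": "move_arm", "payload": {"plan": [[[0,0.89,0.1,0,0,0.1,-1],[0,0.89,0.1,0,0,0.1,-1],[0.01,0.89,0.1,0,0,0.1,-1],[0.01,0.89,0.1,0,0,0.1,-1],[0.02,0.89,0.1,0,0,0.1,-1],[0.04,0.89,0.1,0,0,0.1,-1],[0.04,0.89,0.1,0,0,0.1,-1],[0.05,0.89,0.1,0,0,0.1,-1],[0.06,0.89,0.1,0,0,0.1,-1],[0.07,0.89,0.1,0,0,0.1,-1]]]}}

```text
clock: 20.8
position: [0.4315, 0.0642, 0.2812]
tool_rot: [-3.141, -0.0, 0.197]
force: [-0.8, -0.5, -1.8]
grip_width: 0.0205
finger_force: 114.3
```

Emit:
{"api": "move_arm", "payload": {"plan": [[[0.08,0.89,0.1,0,0,0.1,-1],[0.09,0.89,0.1,0,0,0.1,-1],[0.1,0.89,0.1,0,0,0.1,-1],[0.1,0.89,0.1,0,0,0.1,-1],[-0.07,0.95,0.2,0,0,0.06,-1],[-0.07,0.95,0.2,0,0,0.06,-1],[-0.06,0.95,0.2,0,0,0.06,-1],[-0.06,0.95,0.2,0,0,0.06,-1],[-0.05,0.95,0.2,0,0,0.06,-1],[-0.04,0.95,0.2,0,0,0.06,-1]]]}}

```text
clock: 21.8
position: [0.4607, -0.1185, 0.2489]
tool_rot: [-3.141, 0.001, 0.118]
force: [-0.1, -0.2, -1.7]
grip_width: 0.0206
finger_force: 114.3
```

Emit:
{"api": "move_arm", "payload": {"plan": [[[-0.04,0.95,0.2,0,0,0.06,-1],[-0.03,0.95,0.2,0,0,0.06,-1],[-0.03,0.95,0.2,0,0,0.06,-1],[-0.02,0.95,0.2,0,0,0.06,-1],[-0.01,0.95,0.2,0,0,0.06,-1],[-0.01,0.95,0.2,0,0,0.06,-1],[0,0.95,0.2,0,0,0.06,-1],[0,0.95,0.2,0,0,0.06,-1],[0,0.6,0.1,0,0,0.06,-1],[0,0,0,0,0,0,-1]]]}}

```text
clock: 22.8
position: [0.4733, -0.2827, 0.2144]
tool_rot: [-3.141, 0.002, 0.059]
force: [-0.4, 0.2, -1.5]
grip_width: 0.0203
finger_force: 114.1
```

```bash
python3 - <<'E'
from h import *;from workcell import observe
s=observe();print(s["clock"],s["position"],s["tool_rot"],s["force"])
p=s["position"]
go((p,s["tool_rot"]),[((.4745,-.3234,.15),(np.pi,0,.041),5),((.4745,-.3234,.0795),(np.pi,0,.041),7),((.4745,-.3234,.0795),(np.pi,0,.041),2)])
E
```

```text
22.8 [ 0.47334759 -0.28270014  0.21439753] [-3.14089123e+00  2.05718753e-03  5.89824454e-02] [-0.42480087  0.24169902 -1.51283661]
0 [-0.01, 0.41, 0.64] [-0.0, 0.0, 0.03]
0 [-0.01, 0.4, 0.65] [-0.0, 0.0, 0.03]
0 [-0.01, 0.41, 0.64] [-0.0, 0.0, 0.03]
0 [-0.01, 0.41, 0.64] [-0.0, 0.0, 0.03]
0 [-0.0, 0.41, 0.65] [-0.0, 0.0, 0.03]
0 [0.0, -0.0, 0.5] [-0.0, 0.0, 0.0]
0 [0.0, -0.0, 0.51] [-0.0, 0.0, 0.0]
0 [0.0, -0.0, 0.5] [-0.0, 0.0, 0.0]
0 [0.0, -0.0, 0.5] [-0.0, 0.0, 0.0]
0 [0.0, -0.0, 0.51] [-0.0, 0.0, 0.0]
1 [0.0, -0.0, 0.5] [-0.0, 0.0, 0.0]
1 [0.0, -0.0, 0.5] [-0.0, 0.0, 0.0]
1 [0.0, -0.0, 0.0] [-0.0, 0.01, 0.01]
1 [0.0, -0.0, 0.0] [-0.0, 0.01, 0.01]
end [ 0.4744 -0.3234  0.0796] [-3.1409 -0.      0.0412]
```

Emit:
{"api": "move_arm", "payload": {"plan": [[[0,0.41,0.64,0,0,0.03,-1],[0,0.41,0.64,0,0,0.03,-1],[0,0.41,0.64,0,0,0.03,-1],[0,0.41,0.64,0,0.02,0.03,-1],[0,0.41,0.64,0,0,0.03,-1],[0,0,0.5,0,0,0,-1],[0,0,0.5,0,0,0,-1],[0,0,0.5,0,0,0,-1],[0,0,0.5,0,0,0,-1],[0,0,0.5,0,0,0,-1]]]}}

```text
clock: 23.8
position: [0.476, -0.3215, 0.1002]
tool_rot: [-3.141, -0.001, 0.046]
force: [-0.1, 0.2, -1.8]
grip_width: 0.0205
finger_force: 114.1
```

Emit:
{"api": "move_arm", "payload": {"plan": [[[0,0,0.4,0,0,0,-1],[0,0,0.3,0,0,0,-1],[0,0,0.15,0,0,0,-1],[0,0,0,0,0,0,-1],[0,0,0,0,0,0,-1],[0,0,0,0,0,0,-1],[0,0,0,0,0,0,-1],[0,0,0,0,0,0,-1],[0,0,0,0,0,0,-1],[0,0,0,0,0,0,-1]]]}}

```text
clock: 24.8
position: [0.4759, -0.3217, 0.0839]
tool_rot: [-3.141, -0.001, 0.046]
force: [-0.1, 0.1, -1.7]
grip_width: 0.0203
finger_force: 114.1
```

Emit:
{"api": "move_arm", "payload": {"plan": [[[0,0,0.1,0,0,0,-1],[0,0,0.1,0,0,0,-1],[0,0,0.04,0,0,0,-1],[0,0,0,0,0,0,-1],[0,0,0,0,0,0,-1],[0,0,0,0,0,0,-1],[0,0,0,0,0,0,-1],[0,0,0,0,0,0,-1],[0,0,0,0,0,0,-1],[0,0,0,0,0,0,-1]]]}}

```text
clock: 25.8
position: [0.4758, -0.3217, 0.0791]
tool_rot: [-3.141, -0.0, 0.046]
force: [-2.5, 2.6, 4.4]
grip_width: 0.0207
finger_force: 114.9
```

Contact with the board is felt (vertical force -1.7 N to +4.4 N) at the height of the pick-up. I release and rise.

Emit:
{"api": "move_arm", "payload": {"plan": [[[0,0,0,0,0,0,1],[0,0,0,0,0,0,1],[0,0,0,0,0,0,1],[0,0,0,0,0,0,1],[0,0,0,0,0,0,1],[0,0,0,0,0,0,1],[0,0,0,0,0,0,1],[0,0,0,0,0,0,1],[0,0,0,0,0,0,1],[0,0,0,0,0,0,1]]]}}

```text
clock: 26.8
position: [0.4759, -0.3217, 0.0791]
tool_rot: [-3.141, -0.001, 0.046]
force: [0.1, -0.1, -1.0]
grip_width: 0.0856
finger_force: 0.0
```

Emit:
{"api": "move_arm", "payload": {"plan": [[[0,0,-0.3,0,0,0,1],[0,0,-0.7,0,0,0,1],[0,0,-1,0,0,0,1],[0,0,-1,0,0,0,1],[0,0,-1,0,0,0,1],[0,0,-1,0,0,0,1],[0,0,-1,0,0,0,1],[0,0,-1,0,0,0,1],[0,0,-1,0,0,0,1],[0,0,0,0,0,0,1]]]}}

```text
clock: 27.8
position: [0.4767, -0.3225, 0.2428]
tool_rot: [3.14, -0.005, 0.045]
force: [0.4, -0.9, -0.8]
grip_width: 0.0856
finger_force: 0.0
```

```bash
python3 - <<'E'
from workcell import observe, grab_frame
import pickle;from h import *
np.set_printoptions(precision=4,suppress=True)
s=observe();W=grab_frame("wrist");f=grab_frame("side");t=grab_frame("top");pickle.dump((s,W,f,t),open("v.pkl","wb"))
print(s["clock"],s["position"],s["tool_rot"],s["grip_width"],s["force"],s["qpos"])
red=lambda x:mask(x,(0,180,60),(4,255,255))|mask(x,(174,180,60),(180,255,255))
c=cam(W,s);r=cv2.minAreaRect(blobs(red(W),200)[0]);print(r)
for p in cv2.boxPoints(r):print(plane(c,p,.110))
s0,F=pickle.load(open("f0.pkl","rb"))
print([cv2.boundingRect(blobs(red(x),200)[0]) for x in(F["side"],f)])
m=mask(f,(14,150,110),(24,255,255));m[:,420:]=0;print("pots side",[(cv2.boundingRect(b),cv2.contourArea(b)) for b in blobs(m,15)])
m=mask(t,(10,120,70),(24,255,255))[150:310,180:440];print("pots top",[(cv2.boundingRect(b),cv2.contourArea(b)) for b in blobs(m,6)])
# mill/salt unchanged: image difference in their regions
for n,x,(u,v,w,h) in(("side",f,(318,175,42,58)),("top",t,(272,135,78,45))):
    print(n,np.abs(x["color"][v:v+h,u:u+w].astype(int)-F[n]["color"][v:v+h,u:u+w]).mean(), np.percentile(np.abs(x["color"][v:v+h,u:u+w].astype(int)-F[n]["color"][v:v+h,u:u+w]),99))
E
```

```text
27.8 [ 0.4767 -0.3225  0.2428] [ 3.1398 -0.0046  0.0454] 0.0856094034049971 [ 0.3653 -0.8785 -0.8213] [ 0.564   0.4289 -0.0984  1.7223  0.0481  0.9879 -1.0772]
((320.0, 197.0), (24.0, 112.0), 0.0)
[ 0.4218 -0.3114  0.11  ]
[ 0.5228 -0.3078  0.11  ]
[ 0.5237 -0.3279  0.11  ]
[ 0.4228 -0.3334  0.11  ]
[(301, 318, 50, 34), (301, 318, 50, 34)]
pots side [((361, 301, 59, 52), 1028.0), ((235, 171, 27, 18), 244.0), ((303, 340, 41, 25), 239.0), ((291, 336, 13, 18), 93.5), ((179, 332, 17, 9), 30.5)]
pots top [((36, 67, 26, 27), 428.5), ((67, 66, 13, 12), 106.0), ((150, 2, 13, 13), 84.0)]
side 104.95333880678709 227.0
top 4.299810066476733 6.0
```

The scoop is exactly where it was: the red mask box in the side view is identical to the start. The potato area in the basket matches all five (428 and 106 px), and the mill and salt jar are unchanged in the top view. Next I push the basket shut.

```bash
python3 - <<'E'
from h import *
pi=np.pi
go(((.4767,-.3225,.2428),(pi,-.004,.045)),[((.46,.09,.22),(pi,0,.30),24),((.46,.09,.22),(pi,0,.3),2),((.46,.09,.078),(pi,0,.3),8),((.46+.096*.2,.09+.199,.078),(pi,0,.3),20)])
E
```

```text
0 [0.0, -0.86, 0.05] [0.0, -0.0, -0.1]
0 [0.02, -0.86, 0.05] [0.0, -0.0, -0.1]
0 [0.02, -0.86, 0.04] [0.0, -0.0, -0.1]
0 [0.03, -0.86, 0.05] [0.0, -0.0, -0.1]
0 [0.04, -0.86, 0.05] [0.0, -0.0, -0.1]
0 [0.05, -0.86, 0.05] [0.0, -0.0, -0.1]
0 [0.05, -0.86, 0.04] [0.0, -0.0, -0.1]
0 [0.07, -0.85, 0.05] [0.0, -0.0, -0.1]
0 [0.08, -0.86, 0.05] [0.0, -0.0, -0.1]
0 [0.08, -0.86, 0.05] [0.0, -0.0, -0.1]
1 [0.1, -0.85, 0.04] [0.0, -0.0, -0.1]
1 [0.1, -0.85, 0.05] [0.0, -0.0, -0.1]
1 [0.11, -0.86, 0.05] [0.0, -0.0, -0.1]
1 [0.12, -0.85, 0.05] [0.0, -0.0, -0.1]
1 [0.13, -0.85, 0.04] [0.0, -0.0, -0.1]
1 [0.14, -0.85, 0.05] [0.0, -0.0, -0.1]
1 [0.14, -0.85, 0.05] [0.0, -0.0, -0.1]
1 [0.16, -0.84, 0.05] [0.0, -0.0, -0.1]
1 [0.17, -0.85, 0.04] [0.0, -0.0, -0.1]
1 [0.17, -0.84, 0.05] [0.0, -0.0, -0.1]
2 [0.18, -0.84, 0.05] [0.0, -0.0, -0.1]
2 [0.19, -0.84, 0.05] [0.0, -0.0, -0.1]
2 [0.2, -0.83, 0.04] [0.0, -0.0, -0.1]
2 [0.21, -0.84, 0.05] [0.0, -0.0, -0.1]
2 [0.0, 0.0, 0.0] [0.0, -0.02, -0.02]
2 [0.0, 0.0, 0.0] [0.0, -0.02, -0.02]
2 [0.0, -0.0, 0.89] [0.0, 0.0, 0.0]
2 [0.0, -0.0, 0.89] [0.0, 0.0, 0
[... 326 characters left out ...]
, 0.0]
3 [0.19, -0.46, -0.0] [0.0, 0.0, 0.0]
3 [0.2, -0.47, -0.0] [0.0, 0.0, 0.0]
3 [0.19, -0.46, -0.0] [0.0, 0.0, 0.0]
4 [0.19, -0.46, -0.0] [0.0, 0.0, 0.0]
4 [0.2, -0.46, -0.0] [0.0, 0.0, 0.0]
4 [0.19, -0.46, -0.0] [0.0, 0.0, 0.0]
4 [0.19, -0.46, -0.01] [0.0, 0.0, 0.0]
4 [0.2, -0.46, 0.0] [0.0, 0.0, 0.0]
4 [0.19, -0.46, 0.0] [0.0, 0.0, 0.0]
4 [0.19, -0.47, 0.0] [0.0, 0.0, 0.0]
4 [0.2, -0.46, 0.0] [0.0, 0.0, 0.0]
4 [0.19, -0.46, 0.0] [0.0, 0.0, 0.0]
4 [0.19, -0.46, 0.0] [0.0, 0.0, 0.0]
5 [0.2, -0.46, 0.0] [0.0, 0.0, 0.0]
5 [0.19, -0.46, 0.0] [0.0, 0.0, 0.0]
5 [0.19, -0.46, 0.0] [0.0, 0.0, 0.0]
5 [0.2, -0.46, -0.0] [0.0, 0.0, 0.0]
end [0.4793 0.2889 0.078 ] [3.1406e+00 3.0000e-04 3.0050e-01]
```

Emit:
{"api": "move_arm", "payload": {"plan": [[[0,-0.86,0.05,0,0,-0.1,-1],[0.02,-0.86,0.05,0,0,-0.1,-1],[0.02,-0.86,0.05,0,0,-0.1,-1],[0.03,-0.86,0.05,0,0,-0.1,-1],[0.04,-0.86,0.05,0,0,-0.1,-1],[0.05,-0.86,0.05,0,0,-0.1,-1],[0.05,-0.86,0.05,0,0,-0.1,-1],[0.07,-0.86,0.05,0,0,-0.1,-1],[0.08,-0.86,0.05,0,0,-0.1,-1],[0.08,-0.86,0.05,0,0,-0.1,-1]]]}}

```text
clock: 28.95
position: [0.4686, -0.1482, 0.2292]
tool_rot: [-3.141, -0.001, 0.151]
force: [0.5, -0.7, -0.3]
grip_width: -0.0002
finger_force: 0.0
```

Emit:
{"api": "move_arm", "payload": {"plan": [[[0.1,-0.85,0.05,0,0,-0.1,-1],[0.1,-0.85,0.05,0,0,-0.1,-1],[0.11,-0.85,0.05,0,0,-0.1,-1],[0.12,-0.85,0.05,0,0,-0.1,-1],[0.13,-0.85,0.05,0,0,-0.1,-1],[0.14,-0.85,0.05,0,0,-0.1,-1],[0.14,-0.85,0.05,0,0,-0.1,-1],[0.16,-0.85,0.05,0,0,-0.1,-1],[0.17,-0.85,0.05,0,0,-0.1,-1],[0.17,-0.85,0.05,0,0,-0.1,-1]]]}}

```text
clock: 29.95
position: [0.4614, 0.0238, 0.2193]
tool_rot: [-3.141, -0.001, 0.256]
force: [-0.3, 0.2, -0.1]
grip_width: 0.0001
finger_force: 0.0
```

Emit:
{"api": "move_arm", "payload": {"plan": [[[0.18,-0.84,0.05,0,0,-0.1,-1],[0.19,-0.84,0.05,0,0,-0.1,-1],[0.2,-0.84,0.05,0,0,-0.1,-1],[0.2,-0.84,0.05,0,0,-0.1,-1],[0,0,0,0,0,0,-1],[0,0,0,0,0,0,-1],[0,0,0,0,0,0,-1],[0,0,0,0,0,0,-1],[0,0,0,0,0,0,-1],[0,0,0,0,0,0,-1]]]}}

```text
clock: 30.95
position: [0.4584, 0.0909, 0.2155]
tool_rot: [-3.141, -0.001, 0.296]
force: [0.7, 0.3, -0.6]
grip_width: -0.0001
finger_force: 0.0
```

Emit:
{"api": "move_arm", "payload": {"plan": [[[0,0,0.85,0,0,0,-1],[0,0,0.85,0,0,0,-1],[0,0,0.85,0,0,0,-1],[0,0,0.85,0,0,0,-1],[0,0,0.85,0,0,0,-1],[0,0,0.85,0,0,0,-1],[0,0,0.85,0,0,0,-1],[0,0,0.85,0,0,0,-1],[0,0,0,0,0,0,-1],[0,0,0,0,0,0,-1]]]}}

```text
clock: 31.95
position: [0.4585, 0.0913, 0.0797]
tool_rot: [-3.141, -0.0, 0.297]
force: [-0.9, 0.3, 0.2]
grip_width: -0.0
finger_force: 0.0
```

Emit:
{"api": "move_arm", "payload": {"plan": [[[0.15,-0.36,0,0,0,0,-1],[0.15,-0.36,0,0,0,0,-1],[0.15,-0.36,0,0,0,0,-1],[0.15,-0.36,0,0,0,0,-1],[0.15,-0.36,0,0,0,0,-1],[0.15,-0.36,0,0,0,0,-1],[0.15,-0.36,0,0,0,0,-1],[0.15,-0.36,0,0,0,0,-1],[0.15,-0.36,0,0,0,0,-1],[0.15,-0.36,0,0,0,0,-1]]]}}

```text
clock: 32.95
position: [0.4661, 0.1695, 0.0795]
tool_rot: [-3.141, -0.001, 0.297]
force: [0.5, -3.0, 2.8]
grip_width: 0.0002
finger_force: 1.5
```

Contact with the handle is made (-3 N, as the friction predicts). I keep pushing.

Emit:
{"api": "move_arm", "payload": {"plan": [[[0.15,-0.36,0,0,0,0,-1],[0.15,-0.36,0,0,0,0,-1],[0.15,-0.36,0,0,0,0,-1],[0.15,-0.36,0,0,0,0,-1],[0.15,-0.36,0,0,0,0,-1],[0.15,-0.36,0,0,0,0,-1],[0.15,-0.36,0,0,0,0,-1],[0.15,-0.36,0,0,0,0,-1],[0.15,-0.36,0,0,0,0,-1],[0.15,-0.36,0,0,0,0,-1]]]}}

```text
clock: 33.95
position: [0.4737, 0.2472, 0.0795]
tool_rot: [-3.141, -0.001, 0.297]
force: [-0.5, -3.7, 2.3]
grip_width: 0.0003
finger_force: 1.5
```

Emit:
{"api": "move_arm", "payload": {"plan": [[[0.15,-0.36,0,0,0,0,-1],[0.15,-0.36,0,0,0,0,-1],[0.15,-0.36,0,0,0,0,-1],[0.15,-0.36,0,0,0,0,-1],[0.15,-0.36,0,0,0,0,-1],[0.15,-0.36,0,0,0,0,-1],[0.08,-0.2,0,0,0,0,-1],[0.08,-0.2,0,0,0,0,-1],[0.08,-0.2,0,0,0,0,-1],[0,0,0,0,0,0,-1]]]}}

```text
clock: 34.95
position: [0.4793, 0.3068, 0.0796]
tool_rot: [-3.14, -0.001, 0.298]
force: [1.0, -0.5, -0.3]
grip_width: -0.0004
finger_force: 0.0
```

```bash
python3 - <<'E'
from workcell import observe
s=observe();print(s["position"],s["force"],s["tool_rot"],s["qpos"])
E
```

```text
[0.47933974 0.30680382 0.07962024] [ 0.96285026 -0.47544301 -0.31029871] [-3.14039543e+00 -1.14552384e-03  2.97530095e-01] [-0.50318755  0.64489038 -0.23864183  1.85767692  0.2314742   0.66432248
 -2.15174577]
```

Emit:
{"api": "move_arm", "payload": {"plan": [[[0.03,-0.1,0,0,0,0,-1],[0.03,-0.1,0,0,0,0,-1],[0.03,-0.1,0,0,0,0,-1],[0.03,-0.1,0,0,0,0,-1],[0.03,-0.1,0,0,0,0,-1],[0.03,-0.1,0,0,0,0,-1],[0.03,-0.1,0,0,0,0,-1],[0,0,0,0,0,0,-1],[0,0,0,0,0,0,-1],[0,0,0,0,0,0,-1]]]}}

```text
clock: 35.95
position: [0.4791, 0.3209, 0.0797]
tool_rot: [-3.141, -0.001, 0.297]
force: [0.5, -0.5, 0.3]
grip_width: 0.0001
finger_force: 0.0
```

```bash
python3 - <<'E'
from workcell import observe
s=observe();print(s["position"],s["force"])
E
```

```text
[0.47906519 0.32093893 0.07965284] [ 0.47695968 -0.50535549  0.30206242]
```

Emit:
{"api": "move_arm", "payload": {"plan": [[[0.03,-0.1,0,0,0,0,-1],[0.03,-0.1,0,0,0,0,-1],[0.03,-0.1,0,0,0,0,-1],[0.03,-0.1,0,0,0,0,-1],[0.03,-0.1,0,0,0,0,-1],[0,0,0,0,0,0,-1],[0,0,0,0,0,0,-1],[0,0,0,0,0,0,-1],[0,0,0,0,0,0,-1],[0,0,0,0,0,0,-1]]]}}

```text
clock: 36.95
position: [0.4795, 0.3277, 0.0794]
tool_rot: [3.138, 0.002, 0.295]
force: [-0.2, -20.8, 9.4]
grip_width: -0.0
finger_force: 10.6
```

The stop is felt: 21 N at y=0.328, where the shut position was expected. I back off and rise.

Emit:
{"api": "move_arm", "payload": {"plan": [[[-0.1,0.3,0,0,0,0,-1],[-0.3,0.9,0,0,0,0,-1],[-0.3,0.9,0,0,0,0,-1],[-0.3,0.9,0,0,0,0,-1],[-0.2,0.6,-0.8,0,0,0,-1],[0,0,-1,0,0,0,-1],[0,0,-1,0,0,0,-1],[0,0,-1,0,0,0,-1],[0,0,-1,0,0,0,-1],[0,0,-1,0,0,0,-1]]]}}

```text
clock: 37.95
position: [0.4773, 0.2536, 0.1964]
tool_rot: [-3.141, -0.001, 0.296]
force: [0.3, -0.5, -1.0]
grip_width: -0.0002
finger_force: 0.0
```

Emit:
{"api": "move_arm", "payload": {"plan": [[[-0.3,0.9,0,0,0,0,-1],[-0.3,0.9,0,0,0,0,-1],[-0.3,0.9,0,0,0,0,-1],[-0.3,0.9,0,0,0,0,-1],[-0.3,0.9,0,0,0,0,-1],[-0.3,0.9,0,0,0,0,-1],[-0.3,0.9,0,0,0,0,-1],[-0.3,0.9,0,0,0,0,-1],[0,0,0,0,0,0,-1],[0,0,0,0,0,0,-1]]]}}

```text
clock: 38.95
position: [0.4734, 0.1025, 0.1955]
tool_rot: [-3.141, -0.001, 0.296]
force: [0.3, 0.8, 0.9]
grip_width: -0.0
finger_force: 0.0
```

```bash
python3 - <<'E'
from workcell import observe, grab_frame
import pickle;from h import *
np.set_printoptions(precision=4,suppress=True)
s=observe();f=grab_frame("side");t=grab_frame("top");print(s["clock"],s["position"],s["force"])
s0,F=pickle.load(open("f0.pkl","rb"))
# dark handle+fryer in top: extent along columns at handle rows
v=hsv(t)[:,:,2]; v0=hsv(F["top"])[:,:,2]
for r in(245,257,268):print(r,"now",v[r,190:330:4].tolist(),"\n  was",v0[r,190:330:4].tolist())
for n,x,(u,w,a,b) in(("side",f,(318,175,42,58)),("top",t,(272,135,78,45))):
    d=np.abs(x["color"][w:w+b,u:u+a].astype(int)-F[n]["color"][w:w+b,u:u+a]);print(n,d.mean(),np.percentile(d,99))
red=lambda x:mask(x,(0,180,60),(4,255,255))|mask(x,(174,180,60),(180,255,255))
print([cv2.boundingRect(blobs(red(x),100)[0]) for x in(F["side"],f)])
m=mask(t,(10,120,70),(24,255,255))[130:310,180:440];print("pots top",[(cv2.boundingRect(b),cv2.contourArea(b)) for b in blobs(m,6)])
E
```

```text
38.95 [0.4734 0.1025 0.1955] [0.3197 0.8249 0.9364]
245 now [33, 32, 16, 55, 16, 21, 82, 93, 51, 76, 119, 90, 36, 120, 122, 134, 167, 166, 167, 167, 167, 165, 166, 167, 167, 166, 161, 47, 67, 94, 93, 93, 99, 97, 94] 
  was [30, 31, 12, 53, 12, 13, 21, 43, 43, 44, 44, 45, 71, 71, 71, 71, 72, 73, 74, 73, 74, 73, 73, 75, 74, 151, 97, 87, 91, 82, 47, 90, 127, 161, 163]
257 now [33, 25, 14, 50, 89, 39, 102, 62, 47, 109, 122, 48, 34, 116, 122, 155, 167, 167, 166, 167, 166, 165, 166, 167, 167, 167, 167, 167, 105, 46, 91, 104, 106, 95, 86] 
  was [34, 25, 15, 46, 88, 16, 32, 43, 44, 45, 44, 60, 72, 72, 71, 72, 74, 74, 75, 76, 75, 75, 75, 76, 84, 160, 81, 124, 158, 123, 48, 112, 146, 162, 162]
268 now [35, 19, 52, 48, 38, 57, 106, 48, 49, 96, 81, 37, 66, 165, 167, 167, 166, 166, 167, 166, 166, 167, 167, 167, 167, 167, 166, 167, 166, 155, 55, 74, 124, 125, 82] 
  was [33, 18, 50, 46, 35, 19, 41, 43, 43, 45, 46, 72, 73, 73, 72, 73, 74, 73, 75, 74, 74, 75, 75, 76, 111, 148, 60, 78, 91, 59, 50, 121, 156, 162, 162]
side 0.9927476737821566 4.0
top 2.78338081671415 5.0
[(301, 318, 50, 34), (301, 318, 50, 34)]
pots top [((150, 22, 13, 13), 100.0)]
```

```bash
python3 -c "
from workcell import job_done;print(job_done())"
```

```text
the job is handed in; nothing more can be done
None
```

I handed the job in at about 39 s: all five potatoes are in the basket, the scoop is back flat on the board and the basket is pushed shut; the mill and salt jar didn't move, but I viewed 11 pictures, one over the limit of 10.

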